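Thread the axle of a vial tumbler through its two loose bearing blocks

ROBOT

A 6-joint arm with a two-finger parallel gripper is mounted at the origin on the work surface. World frame = base frame: x ahead of the robot, y to its left, z up, the work surface at z = 0. Lengths are in m, angles in rad, forces in N, time in s.
With the tool pointing down it reaches from about 0.25 to 0.725 m from the base axis. Payload 4 kg.
Tool frame: the origin (TCP) lies midway between the tips of the shut fingers; the grasp point (between the pads) lies 19 mm behind it; y points along the fingers, x is the direction in which the jaws open and shut, and the axes are right-handed (so a half turn about y gives the same grasp; the last joint's range is limited). The gripper opens to 85 mm and grips with 20 to 120 N. Pads are 22 mm wide; open, the fingers measure 114 mm over their backs; the gripper's body (76 mm by 85 mm) begins 54 mm behind the grasp point. The pads swing forward as they close: fully open they stand 13 mm farther back than shut.
Start: joints at [-1.279, 0.241, 0.005, 1.335, 0, 1.571], TCP at [0.144, -0.479, 0.201] pointing down, gripper open.
Joint ranges: [-2.72, 2.72], [-1.05, 1.87], [-1.09, 1.28], [-1.99, 2.15], [-1.42, 1.44], [-3.14, 3.14]. Speed limits (rad/s): [2.79, 2.79, 3.14, 3.14, 3.14, 3.14].

INTERFACE

Orientations are given as a unit quaternion [x, y, z, w].
In Python, from workcell import bot gives the robot as it stands. The module is installed in compiled form; this text tells all that it offers.
- The arm moves only by the shell command python3 -m inch 'ROWS'. ROWS is text: rows parted by semicolons, each of 7 numbers parted by spaces: the turn, a rotation vector about the tool's x, y, z in degrees, then the shift along the tool's x, y, z in mm, then the closure, from 0 (fully open) to 1 (shut). In form: ax ay az dx dy dz fingers; .... A call has 1 to 12 rows; each row shifts and turns the commanded pose from where the row before left it, along the tool's axes as they then stand; what a row does not reach is not made up. A row lasts 1/8 s, in which the tool goes at most 62.5 mm and 10.7 degrees, less where a joint would pass 70% of its speed; a pose out of reach is approached as far as the arm can. A call with a gripper value outside its range is refused whole. The fingers move at their own pace and stop on an object; the grip force is fixed at half the most. Time passes only in rows, so rows that do not move let the fingers close. It gives the time, the measured TCP pose, the force and the opening at its end, in the units of the state.
- bot.get_obs(): the state, without advancing time (a new reading comes with each control period).
- bot.camera(name): name is "scene" or "top" or "wrist"; returns a dict with "color" (384x512x3 uint8, blue, green, red), "fx", "fy", "cx", "cy" (pixels), "extrinsics" (4x4, takes a point from world to camera coordinates). Camera axes: x right, y up, looking along -z (the intrinsics and any distortion apply to the point x, -y, -z); pixel columns grow to the right and rows downward; lengths in m; the calibration is good to about 2 mm. A picture is of the moment at which its call begins. There is no depth.
- bot.job_done(): hands the job in, once; it reports no verdict.
Trained networks look in the newest picture that a camera, given by its name, has taken for a name from the list of things; names that differ only in an ending like _2 or _b are one class to them, and where a whole thing is asked for, a point or a joint stands for the part that bears it (a point fixed in the world has none). Each returns a list of dicts, best first, with "conf" (0 to 1); they miss things now and then, are a little off and sometimes report something else, mostly with a low value. They report only what shows in the picture. A call takes as long as a camera call. They do not tell look-alikes from the thing itself.
- bot.look_for(name, camera): "extent" ([left, top, right, bottom] in pixels, round what is visible of it).
- bot.cut_out(name, camera): "region" (384x512 bool, what is visible of it) and "extent" ([left, top, right, bottom] in pixels, round what is visible of it).
- bot.spot_point(name, camera): "point" ([column, row] in pixels: a listed point, or the origin of a listed thing).
The state is a dict: "clock": time; "joint_pos": joint angles; "joint_vel": joint speeds; "tau": joint torques, N m; "eef_pos": TCP position; "tool_rot": TCP orientation; "ft_force": force on the tool from outside, world axes, zero at the start; "ft_torque": the same for the moment, N m; "grip_width": finger opening in m.
Only numpy, scipy, OpenCV 4.12 (cv2) and the standard library are available. Lean on these libraries where they do the work, as an engineer would, in place of code of your own. Each camera call takes 0.05 s, during which the arm holds its last target.

TASK

Take the steel axle off its rest by the white handle and thread it, pointed end first, through both bearing blocks of the vial tumbler, entering on the side away from the motor, then push it fully home so that its flange lies flush against the first block, and let go. The blocks are loose in their cross slots and may sit off centre, so feel for each hole and never force the axle: push gently, well under 40 N. Leave everything else on the bench where it is.

Things in the scene. Friction and masses are not known exactly. Their poses are not given: they have to be found in the camera images.
- axle: Steel axle, about 170 g (varies). Origin on its axis at the flange's front face; +y along the axis to the pointed tip (it may be rolled about y). Shaft 12 mm in diameter, flange 30 mm in diameter from y = 0 to -6 mm, white round handle 20 mm in diameter from y = -6 to -64 mm. At the start it lies level in the rest, its axis 46 mm above the bench.
- axle_tip (a point): Centre of the axle's flat 8 mm tip, 136 mm ahead of the flange's front face. Behind it the point is a cone that widens to the full 12 mm over 12 mm. In the fingers the axle may settle some 2 mm lower than it was taken and its tip droop a little: allow for it when aiming at the holes.
- axle_grip (a point): Point on the axis in the handle, 36 mm behind the flange's front face; a good place to grip, across the handle from above. The handle overhangs the rest freely.
- rest: Fixed wooden rest: base plate 70 x 130 x 10 mm with two V-notched supports (12 mm thick, tops about 51 mm high) under the axle's shaft, 20 and 110 mm ahead of the flange. Origin on the bench below the flange's front face, z up, y along the axle towards its tip. Lift the axle straight up out of it.
- stand: Tumbler stand, fixed to the bench: aluminium base 150 x 250 x 12 mm (y from -75 to +175 mm). Origin on the bench, z up, y the threading direction, x across. Two grey bearing blocks, each 66 mm wide, 16 mm thick, 100 mm high with a plain round through hole 13.5 mm in diameter, axis level along y, 75 mm above the bench. With the axle home its tip is at y = +83 mm.
- first_mouth (a point): Where the first hole's centre would be, on the entry face, were the block in mid slot: x = 0, y = -53 mm, z = 75 mm of the stand. The block itself slides along the stand's x against about 1 N of friction, stops at +-14 mm, and starts up to 12 mm either side of this point. Its position is not measured: find the hole by touch or by eye. The block stays where it is pushed.
- second_mouth (a point): The same for the second block: mid-slot centre of its entry face, x = 0, y = +37 mm, z = 75 mm of the stand. It slides separately, likewise, up to 12 mm to either side at the start. While the axle drags the first block along it may lag some mm behind the hand. A hole catches the cone of the tip if it comes less than about 2.5 mm off centre; farther off the tip stops on the flat face.
- motor (a point): Top centre of the square drive motor at the far end of the stand, 60 x 55 mm, 87 mm high, from y = +117 mm, its short coupling from y = +107 mm; the axle does not reach it.
- vial_1: Small glass vial with a metal cap, 23 mm wide, 50 mm high, standing; leave alone. Origin at its foot.
- vial_2: A second such vial; leave alone.
- dropper: White dropper bottle, 28 mm wide, 70 mm high; leave alone.
- spare_race: Steel bearing ring lying flat, 44 mm wide, 12 mm high; leave alone.
- driver: Wood-handled screwdriver lying on the bench; leave alone.
- mug: White mug, 80 mm wide, 95 mm high; leave alone.
- reagent: Amber jar, 68 mm wide, 140 mm high; leave alone.
- notebook: Yellow notebook, 150 x 210 x 18 mm; leave alone.
Mind the look-alikes: they are no part of the job. Of the things like the axle, leave any that is purple; of the rest the larger one is meant.

How it is judged:
On the way, in this order (a step that is already met when the one before it is completed fails the run):
1. the axle's tip is through the first block (y of axle_tip in the frame of stand between -0.034 and 0.09 m and x of axle_tip in the frame of stand between -0.018 and 0.018 m and z of axle_tip in the frame of stand between 0.065 and 0.085 m and x of axle in the frame of stand between -0.025 and 0.025 m and z of axle in the frame of stand between 0.055 and 0.095 m), for 0.1 s.
2. the axle's tip is through the second block too (y of axle_tip in the frame of stand above 0.056 m and x of axle_tip in the frame of stand between -0.018 and 0.018 m and z of axle_tip in the frame of stand between 0.069 and 0.081 m and x of axle in the frame of stand between -0.02 and 0.02 m and z of axle in the frame of stand between 0.065 and 0.085 m), for 0.1 s.
At the end, for the whole second after the job is handed in: The axle lies through both bearing blocks, pointed end towards the motor, with its flange within 3 mm of the first block's entry face, its tip and its flange within 18 mm of the stand's midline and within 4 mm of the bore height, at rest and let go (y of axle in the frame of stand between -0.056 and -0.05 m and x of axle_tip in the frame of stand between -0.018 and 0.018 m and z of axle_tip in the frame of stand between 0.071 and 0.079 m and x of axle in the frame of stand between -0.018 and 0.018 m and z of axle in the frame of stand between 0.071 and 0.079 m and linear speed of axle below 0.01 m/s and contact force between the fingers and axle below 0.1 N); the robot touches nothing.
It fails at once if the axle is forced: more than 40 N between the axle and the tumbler stand with its blocks (contact force between axle and stand above 40 N).
It fails at once if the hand or arm pushes the tumbler stand or its blocks with more than 40 N (contact force between any of the arm, the fingers and stand above 40 N).
It fails at once if something else on the bench is moved by more than 30 mm (distance of any of vial_1, vial_2, dropper, spare_race, driver, mug, reagent, notebook from where it was at the start of the episode above 0.03 m).
It also fails if it takes over 72 s, if anything falls off the work surface, if the arm or the gripper's body presses on something with over 40 N, if the wrist force passes 120 N, or if a joint passes its speed limit or range.

## Working session

There is one attempt and no reset: what is moved stays moved. The work goes in short steps, Python scripts to look and compute and a shell command to move; the robot and the scene stay as the last step left them, time stands still between calls to the robot, and variables do not carry over. Pictures are saved under pics/ and viewed, and the job is handed in when it is done.

```bash
mkdir -p pics; cat > h.py <<'E'
import numpy as np, cv2
from workcell import bot
def shot(n,f=None):
    c=bot.camera(n)
    if f: cv2.imwrite('pics/'+f,c['color'])
    return c
def ray(c,p):
    d=np.array([(p[0]-c['cx'])/c['fx'],-(p[1]-c['cy'])/c['fy'],-1.0])
    E=np.array(c['extrinsics']);R=E[:3,:3];t=E[:3,3]
    return -R.T@t, R.T@d
def atz(c,p,z):
    o,d=ray(c,p); return o+d*(z-o[2])/d[2]
def proj(c,P):
    E=np.array(c['extrinsics']);q=E[:3,:3]@np.array(P)+E[:3,3]
    return np.array([c['cx']+c['fx']*q[0]/-q[2], c['cy']+c['fy']*q[1]/q[2]])
E
python3 - <<'E'
from h import *
o=bot.get_obs(); print(o)
for n in ['scene','top','wrist']:
    c=shot(n,n+'0.png'); print(n,c['fx'],c['cx'],c['cy'],c.keys(), ray(c,(256,192)))
    for t in ['axle','axle_grip','axle_tip','stand','first_mouth','second_mouth','motor','rest']:
        try: print(t,[(np.round(r['point']),round(r['conf'],2)) for r in bot.spot_point(t,n)][:4])
        except Exception as e: print(t,e)
E
```

```text
{'clock': 0.0, 'joint_pos': array([-1.27898734e+00,  2.41414660e-01,  3.72427151e-03,  1.33516364e+00,
       -3.40605424e-05,  1.57079337e+00]), 'joint_vel': array([-0.00149808,  0.00041356, -0.00045722, -0.00171671, -0.00035822,
       -0.00079919]), 'tau': array([ 1.28846234e-03, -3.72323406e+01,  2.52402985e+01,  1.69031799e-02,
        2.06287150e-04, -2.19582454e-06]), 'eef_pos': array([ 0.14363626, -0.47821506,  0.20041217]), 'tool_rot': array([-0.56695691,  0.42258358, -0.42140171,  0.56780593]), 'ft_force': array([0.16600403, 0.46164308, 0.15069407]), 'ft_torque': array([ 0.00958765,  0.01463996, -0.00461469]), 'grip_width': 0.08507640178081105}
scene 409.2977130596416 259.79986650309263 192.63678131355366 dict_keys(['color', 'fx', 'fy', 'cx', 'cy', 'extrinsics']) (array([ 1.36046549, -0.00393127,  0.77171211]), array([-0.7819919 ,  0.01192258, -0.62324564]))
axle [(array([134., 207.]), 0.81), (array([172., 155.]), 0.75), (array([187., 242.]), 0.71)]
axle_grip [(array([124., 212.]), 0.95), (array([182., 233.]), 0.72), (array([160., 153.]), 0.53), (array([287., 239.]), 0.23)]
[... 756 characters left out ...]
([312., 168.]), 0.65)]
axle_tip [(array([331., 223.]), 0.88), (array([315., 251.]), 0.72), (array([290., 142.]), 0.51)]
stand []
first_mouth [(array([242., 163.]), 0.86), (array([330., 224.]), 0.22)]
second_mouth [(array([209., 167.]), 0.62)]
motor [(array([173., 170.]), 0.58), (array([241., 163.]), 0.46)]
rest [(array([356., 192.]), 0.9)]
wrist 327.3152402208477 252.23756423163877 197.83545592810847 dict_keys(['color', 'fx', 'fy', 'cx', 'cy', 'extrinsics']) (array([ 0.21494042, -0.45746344,  0.37502625]), array([-0.25895627, -0.08985911, -0.96193397]))
axle [(array([83., 35.]), 0.62)]
axle_grip [(array([101.,  72.]), 0.9)]
axle_tip []
stand []
first_mouth []
second_mouth []
motor []
rest []
```

View pics/scene0.png

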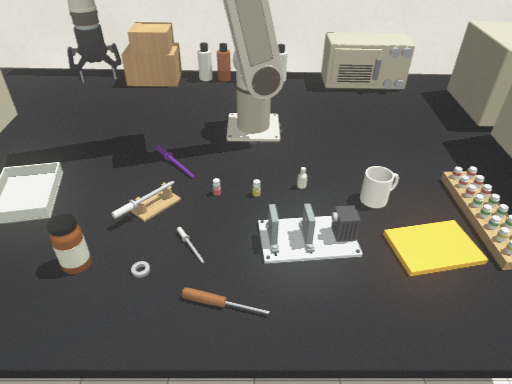

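View pics/top0.png

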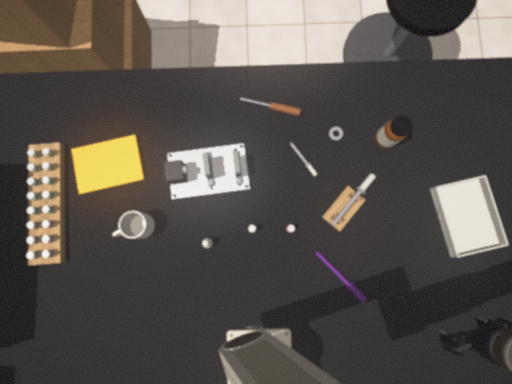

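View pics/wrist0.png

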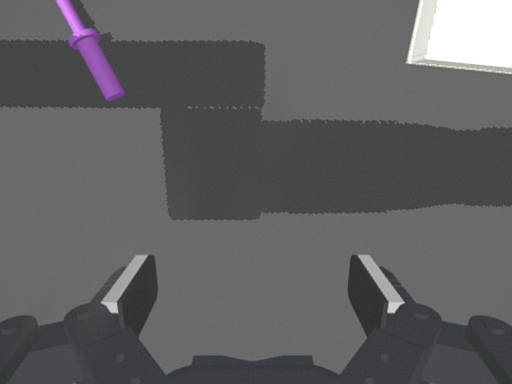

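Candidates like the axle (top picture): purple at (342,277), excluded; the small white-handled one at (305,160), loose on the bench; the one on the wooden rest at (355,198), larger. The one in the rest fits. Next are enlarged crops to confirm it and to measure.

```bash
python3 - <<'E'
from h import *
a=cv2.imread('pics/top0.png')
cv2.imwrite('pics/c1.png',cv2.resize(a[130:240,280:390],None,fx=5,fy=5,interpolation=cv2.INTER_CUBIC))
cv2.imwrite('pics/c2.png',cv2.resize(a[135:210,155:260],None,fx=7,fy=7,interpolation=cv2.INTER_CUBIC))
b=cv2.imread('pics/scene0.png')
cv2.imwrite('pics/c3.png',cv2.resize(b[190:270,250:370],None,fx=6,fy=6,interpolation=cv2.INTER_CUBIC))
c=bot.camera('top');
print('E',np.round(c['extrinsics'],3))
for n,p in [('grip',(366,180)),('tip',(331,223)),('flange',(361,191))]: print(n,atz(c,p,.046))
s=bot.camera('scene')
for n,p in [('grip',(124,212)),('tip',(171,184)),('flange',(134,207))]: print(n,atz(s,p,.046))
for cam,cc in(('top',c),('scene',s)):
  for r in bot.cut_out('stand',cam)[:1]:
    print(cam,r['conf'],r['extent'])
E
```

```text
E [[-0.028 -1.    -0.011  0.026]
 [ 0.99  -0.029  0.137 -0.519]
 [-0.137 -0.007  0.991 -1.086]
 [ 0.     0.     0.     1.   ]]
grip [ 0.53666716 -0.34532497  0.046     ]
tip [ 0.40795548 -0.2302242   0.046     ]
flange [ 0.50301331 -0.32761993  0.046     ]
grip [ 0.54071297 -0.34061065  0.046     ]
tip [ 0.41672312 -0.23608002  0.046     ]
flange [ 0.5200538  -0.31895706  0.046     ]
top 0.95 [163.2, 142.3, 248.4, 196.0]
scene 0.57 [259.1, 204.5, 362.2, 264.7]
```

View pics/c1.png

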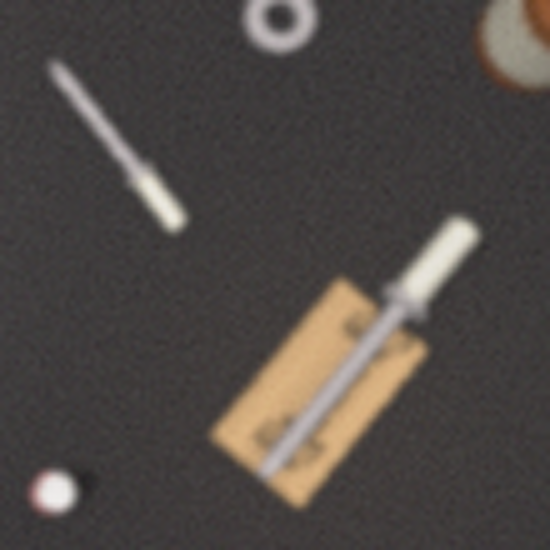

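View pics/c2.png

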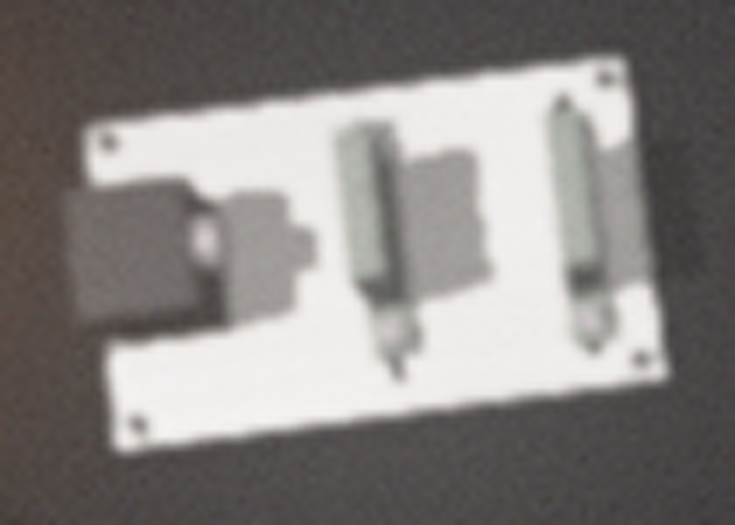

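View pics/c3.png

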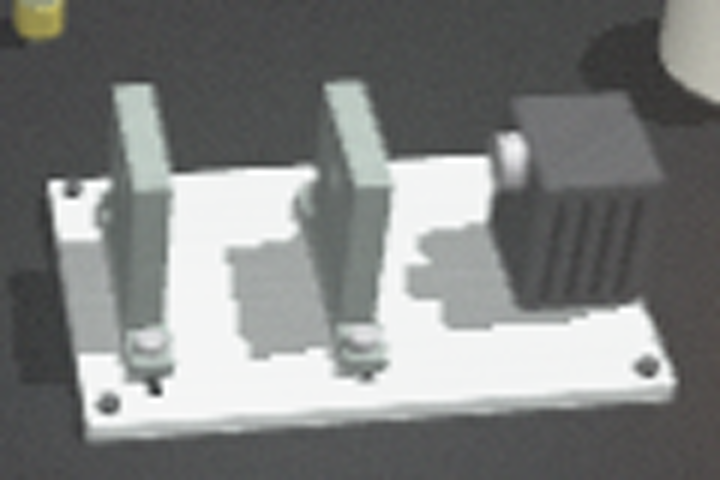

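The crop confirms that the axle in the rest is the larger white-handled one. Next I fit the stand pose and the block offsets from corners in both pictures.

```bash
cat > fit.py <<'E'
from h import *
from scipy.optimize import least_squares
c=bot.camera('top'); s=bot.camera('scene')
T=lambda x,y:((x+.5)/7-.5+155,(y+.5)/7-.5+135)
S=lambda x,y:((x+.5)/6-.5+250,(y+.5)/6-.5+190)
# stand local corners
obs=[]
def add(cam,px,l,b): obs.append((cam,px,l,b))
for q,l in [((82,128),(.075,.175)),((625,57),(.075,-.075)),((668,380),(-.075,-.075)),((115,452),(-.075,.175))]: add(c,T(*q),(l[0],l[1],.012),0)
# scene camera looks from +x toward -x; col right=+y
for q,l in [((48,180),(-.075,-.075)),((85,430),(.075,-.075)),((677,382),(.075,.175))]: add(s,S(*q),(l[0],l[1],.012),0)
for q,l in [((547,112),(.033,-.037)),((586,108),(.033,-.053)),((600,265),(-.033,-.053)),((567,275),(-.033,-.037))]: add(c,T(*q),(l[0],l[1],.1),1)
for q,l in [((336,130),(.033,.053)),((388,122),(.033,.037)),((393,285),(-.033,.037)),((352,283),(-.033,.053))]: 
    if q!=(393,285): add(c,T(*q),(l[0],l[1],.1),2)
for q,l in [((113,86),(-.033,-.053)),((155,85),(-.033,-.037)),((170,188),(.033,-.037)),((132,192),(.033,-.053))]: add(s,S(*q),(l[0],l[1],.1),1)
for q,l in [((323,82),(-.033,.037)),((362,80),(-.033,.053)),((390,185),(.033,.053)),((355,187),(.033,.037))]: add(s,S(*q),(l[0],l[1],.1),2)
def w(p,l,b):
    x=l[0]+(p[2+b] if b else 0);cs,sn=np.cos(p[2]),np.sin(p[2])
    return [p[0]+cs*x-sn*l[1],p[1]+sn*x+cs*l[1],l[2]]
def f(p,o): return np.concatenate([proj(k,w(p,l,b))-q for k,q,l,b in o])
for nm,o in (('both',obs),('top',[z for z in obs if z[0] is c]),('scene',[z for z in obs if z[0] is s])):
    r=least_squares(f,[.5,.1,0.1,0,0],args=(o,),loss='soft_l1')
    print(nm,np.round(r.x,4),np.degrees(r.x[2]));
    if nm=='both': print(np.round(f(r.x,o).reshape(-1,2),1).tolist())
E
python3 fit.py
```

```text
both [ 0.5936  0.0957  0.1018 -0.0022  0.0037] 5.832501010942785
[[0.6, -0.3], [-0.1, -0.1], [-0.3, -0.7], [0.5, -0.8], [-0.4, -0.5], [-0.1, -1.3], [-0.6, -0.2], [-0.6, 0.1], [-0.9, -0.0], [-0.1, -0.8], [-0.8, -1.5], [-0.8, -0.5], [-2.9, -0.0], [-0.6, -0.6], [-0.4, -0.4], [-1.2, -0.6], [0.1, -0.3], [-0.1, -0.6], [-0.2, -0.3], [-0.6, -0.3], [0.3, -0.4], [-0.3, -0.4]]
top [ 0.592   0.0943  0.0998 -0.0021  0.0038] 5.72042299363957
scene [ 0.5961  0.0964  0.1007 -0.0027  0.0024] 5.768724530410205
```

```bash
cat > ax.py <<'E'
from h import *
from scipy.optimize import least_squares
from scipy.spatial.transform import Rotation as R
c=bot.camera('top'); s=bot.camera('scene')
b=s['color']; cv2.imwrite('pics/c4.png',cv2.resize(b[170:230,100:190],None,fx=8,fy=8,interpolation=cv2.INTER_CUBIC))
T=lambda x,y:((x+.5)/5-.5+280,(y+.5)/5-.5+130)
P=[atz(c,T(*q),.046)[:2] for q in [(465,226),(407,300),(265,470)]]
print(np.round(P,4)); print([np.linalg.norm(P[i]-P[i+1]) for i in (0,1)])
d=P[2]-P[0]; print('heading',np.degrees(np.arctan2(d[1],d[0])))
o=bot.get_obs(); M=R.from_quat(o['tool_rot']).as_matrix(); print(np.round(M,3))
E
python3 ax.py
```

```text
[[ 0.5523 -0.3668]
 [ 0.5073 -0.3279]
 [ 0.406  -0.235 ]]
[np.float64(0.059399809849727564), np.float64(0.1375151498692851)]
heading 137.97987810518595
[[ 0.288  0.     0.958]
 [-0.958  0.     0.288]
 [-0.    -1.     0.   ]]
```

View pics/c4.png

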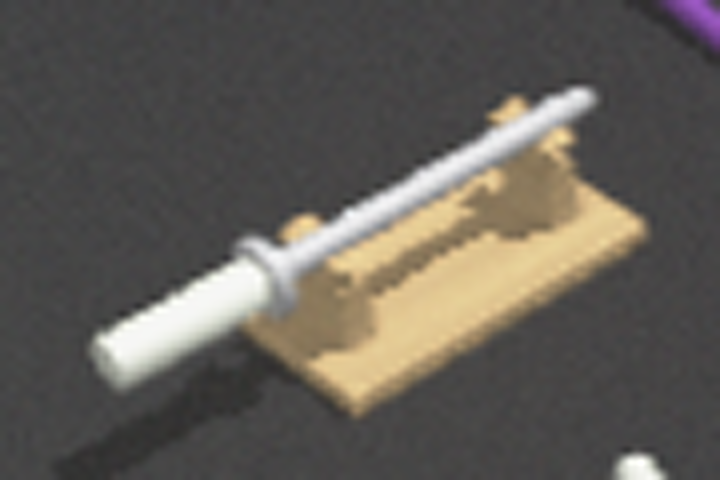

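```bash
cat > tgt.py <<'E'
import sys
from h import *
from scipy.spatial.transform import Rotation as R
def to(P,head):
    o=bot.get_obs();M=R.from_quat(o['tool_rot']).as_matrix()
    d=M.T@(np.array(P)-o['eef_pos']); h=np.degrees(np.arctan2(M[1,0],M[0,0]))
    print('t %.2f eef %s head %.2f tilt %s'%(o['clock'],np.round(o['eef_pos'],4),h,np.round(M[2,[0,2]],4)),'shift mm',np.round(d*1000,1),'turn ay',round(-((head-h+180)%360-180),2),'F',np.round(o['ft_force'],2),'w',round(o['grip_width'],4), 'q6',round(o['joint_pos'][5],2))
if __name__=='__main__': to([float(v) for v in sys.argv[1:4]],float(sys.argv[4]))
E
python3 - <<'E'
from h import *
s=bot.camera('scene'); S=lambda x,y:((x+.5)/8-.5+100,(y+.5)/8-.5+170)
P=[atz(s,S(*q),.046)[:2] for q in [(107,362),(268,272),(585,97)]]
print(np.round(P,4),[np.linalg.norm(P[i]-P[i+1]) for i in (0,1)]); d=P[2]-P[0]; print(np.degrees(np.arctan2(d[1],d[0])))
c=bot.camera('top')
print('jar',[atz(c,((r['extent'][0]+r['extent'][2])/2,(r['extent'][1]+r['extent'][3])/2),.07) for r in bot.look_for('reagent','top')[:1]])
E
python3 tgt.py .534 -.351 .2 48
python3 -m inch '0 -10.1 0 0 0 0 0;0 -10.1 0 0 0 0 0;0 -10.1 0 0 0 0 0;0 -10.1 0 0 0 0 0;0 -10.1 0 0 0 0 0;0 -10.1 0 0 0 0 0;0 -10.1 0 0 0 0 0;0 -10.1 0 0 0 0 0;0 -10.1 0 0 0 0 0;0 -10.1 0 0 0 0 0;0 -10.1 0 0 0 0 0;0 -10.1 0 0 0 0 0'
python3 tgt.py .534 -.351 .2 48
```

```text
[[ 0.5523 -0.3667]
 [ 0.5058 -0.3247]
 [ 0.4056 -0.2329]] [np.float64(0.06257150976869653), np.float64(0.13590685637940783)]
137.64673165666798
jar [array([ 0.67916699, -0.43442678,  0.07      ])]
t 1.90 eef [ 0.1438 -0.4789  0.2013] head -73.29 tilt [ 0. -0.] shift mm [-10.3   1.3 410.5] turn ay -121.29 F [-0.01  0.44 -0.15] w 0.0854 q6 1.57
clock: 3.4
eef_pos: [0.1439, -0.4789, 0.2013]
tool_rot: [-0.645, -0.289, 0.289, 0.645]
ft_force: [0.7, 0.2, -0.8]
grip_width: 0.0853
t 3.40 eef [ 0.1439 -0.4789  0.2013] head 48.25 tilt [0. 0.] shift mm [ 355.2    1.3 -205.9] turn ay 0.25 F [ 0.69  0.22 -0.83] w 0.0853 q6 -0.55
```

```bash
python3 -m inch '0 0.4 0 44 0 -25.5 0;0 0 0 44 0 -25.5 0;0 0 0 44 0 -25.5 0;0 0 0 44 0 -25.5 0;0 0 0 44 0 -25.5 0;0 0 0 44 0 -25.5 0;0 0 0 44 0 -25.5 0;0 0 0 44 0 -25.5 0;0 0 0 0 0 0 0;0 0 0 0 0 0 0' 
python3 tgt.py .5332 -.3505 .2 47.8
python3 - <<'E'
from h import *
c=shot('wrist','w1.png')
print([(r['point'],r['conf']) for r in bot.spot_point('axle_grip','wrist')],proj(c,(.5332,-.3505,.046)),proj(c,(.5065,-.3263,.046)),proj(c,(.5065-.741*.136,-.3263+.672*.136,.046)))
E
```

```text
clock: 4.65
eef_pos: [0.5315, -0.3565, 0.2008]
tool_rot: [-0.647, -0.285, 0.285, 0.647]
ft_force: [-0.3, 0.0, 0.2]
grip_width: 0.0855
t 4.65 eef [ 0.5315 -0.3565  0.2008] head 47.54 tilt [-0.0006  0.0012] shift mm [5.6 0.8 2.8] turn ay -0.26 F [-0.27  0.05  0.22] w 0.0855 q6 0.15
[([403.3, 94.7], 0.83), ([288.8, 288.9], 0.73), ([258.6, 166.0], 0.68)] [257.50370272 171.35342692] [257.55364001 135.73568181] [257.81937759 -22.28718011]
```

View pics/w1.png

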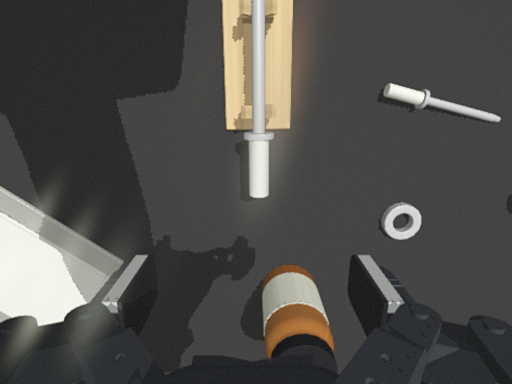

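```bash
python3 -m inch '0 -0.3 0 5.6 0 2.8 0;0 0 0 0 50 0 0;0 0 0 0 50 0 0;0 0 0 0 40 0 0;0 0 0 0 20 0 0;0 0 0 0 16 0 0;0 0 0 0 0 0 0;0 0 0 0 0 0 0' 
python3 tgt.py .5332 -.3505 .024 47.8
python3 -m inch '0 0 0 0 0 0 1;0 0 0 0 0 0 1;0 0 0 0 0 0 1;0 0 0 0 0 0 1;0 0 0 0 0 0 1;0 0 0 0 0 0 1;0 0 0 0 0 0 1;0 0 0 0 0 0 1'
python3 tgt.py .5332 -.3505 .024 47.8
python3 - <<'E'
from h import *
c=shot('wrist','w2.png')
E
```

```text
clock: 5.75
eef_pos: [0.5343, -0.3513, 0.0267]
tool_rot: [0.647, 0.287, -0.286, -0.646]
ft_force: [0.1, -0.1, 0.1]
grip_width: 0.0855
t 5.75 eef [ 0.5343 -0.3513  0.0267] head 47.81 tilt [ 0.0004 -0.0022] shift mm [-0.2  2.7  1.4] turn ay 0.01 F [ 0.09 -0.09  0.06] w 0.0855 q6 0.15
clock: 6.75
eef_pos: [0.5337, -0.3507, 0.0253]
tool_rot: [0.646, 0.287, -0.287, -0.646]
ft_force: [-0.4, 0.1, 0.5]
grip_width: 0.0001
t 6.75 eef [ 0.5337 -0.3507  0.0253] head 47.82 tilt [ 0.     -0.0001] shift mm [-0.2  1.3  0.5] turn ay 0.02 F [-0.35  0.06  0.52] w 0.0001 q6 0.15
```

View pics/w2.png

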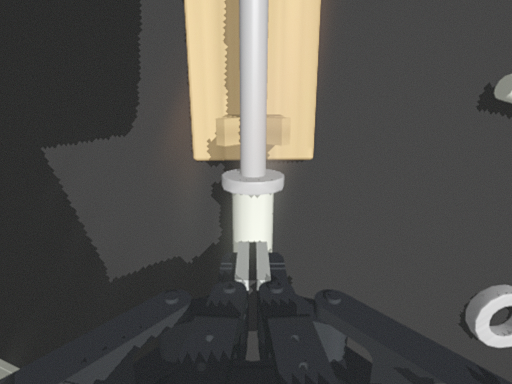

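```bash
python3 - <<'E'
from h import *
c=shot('wrist')
for y in (-.064,-.047,-.036,-.025,-.006,0,.02): print(y,proj(c,(.5065-.741*y,-.3263+.672*y,.046)))
print('TCP',proj(c,bot.get_obs()['eef_pos']), ray(c,(256,192)))
s=shot('scene'); cv2.imwrite('pics/s2.png',cv2.resize(s['color'][130:250,80:230],None,fx=5,fy=5,interpolation=cv2.INTER_CUBIC))
print(bot.get_obs()['grip_width'])
E
```

```text
-0.064 [251.51508325 296.08691291]
-0.047 [251.55186878 267.81894623]
-0.036 [251.57682852 248.63855053]
-0.025 [251.60276038 228.71112707]
-0.006 [251.65001346 192.399345  ]
0 [251.66562649 180.40145819]
0.02 [251.72027279 138.40832927]
TCP [251.85450187 233.59054741] (array([ 0.47852197, -0.30078047,  0.19902979]), array([ 0.21174922, -0.17501507, -0.96175983]))
-0.0003072108256100474
```

View pics/s2.png

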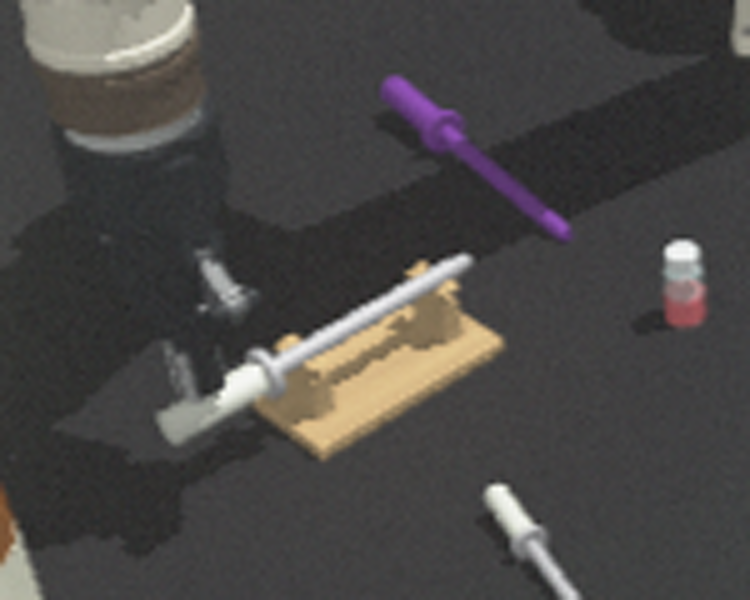

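```bash
python3 - <<'E'
from h import *
s=shot('scene'); w=shot('wrist','w3.png')
a=cv2.resize(s['color'][150:230,90:160],None,fx=8,fy=8,interpolation=cv2.INTER_CUBIC)
cv2.imwrite('pics/s3.png',cv2.convertScaleAbs(a,alpha=2,beta=20))
print(bot.get_obs()['grip_width'],bot.get_obs()['clock'],bot.get_obs()['joint_pos'])
E
```

```text
0.00021264249154409135 7.0 [-5.81454369e-01  6.29617284e-01  1.33762341e-01  1.07485817e+00
 -2.91708646e-06  1.54802392e-01]
```

View pics/s3.png

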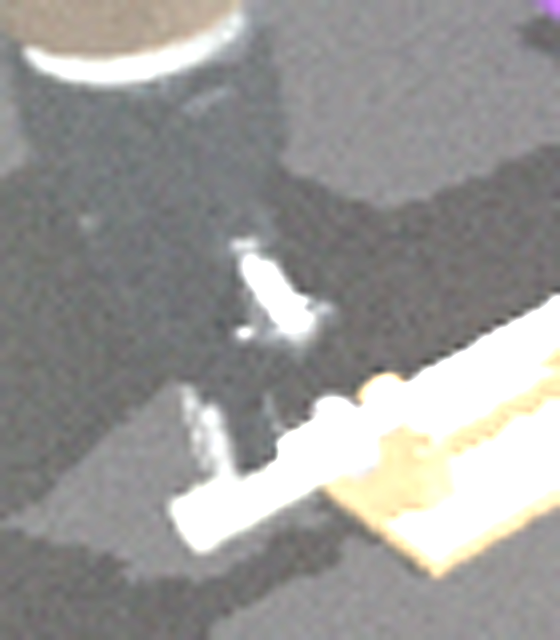

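View pics/w3.png

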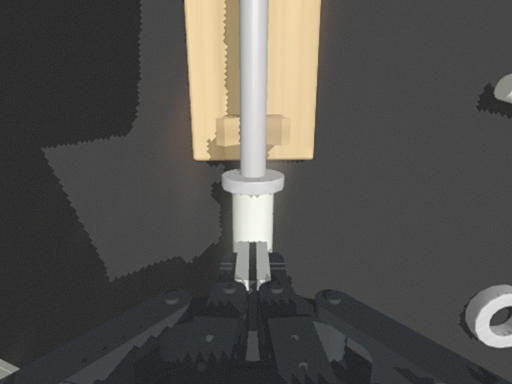

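```bash
python3 - <<'E'
from h import *
c=bot.camera('wrist'); s=bot.camera('scene'); e=bot.get_obs()['eef_pos']; a=np.array([-.741,.672,0])
for z in (.025,.035,.045,.056,.06,.065,.07): 
  for k in (-.011,.011):
    P=e+a*k; P[2]=z; p=proj(c,P); q=proj(s,P); print(z,k,np.round(p),'scene',np.round(q),'crop s3',np.round((q-[90,150])*8))
w=cv2.imread('pics/w3.png'); cv2.imwrite('pics/w3c.png',cv2.convertScaleAbs(cv2.resize(w[160:330,170:340],None,fx=4,fy=4,interpolation=cv2.INTER_CUBIC),alpha=1.6,beta=20)[:600])
E
```

```text
0.025 -0.011 [252. 251.] scene [119. 218.] crop s3 [230. 545.]
0.025 0.011 [252. 215.] scene [126. 214.] crop s3 [287. 513.]
0.035 -0.011 [252. 259.] scene [118. 215.] crop s3 [224. 522.]
0.035 0.011 [252. 222.] scene [125. 211.] crop s3 [281. 491.]
0.045 -0.011 [252. 268.] scene [117. 212.] crop s3 [219. 500.]
0.045 0.011 [252. 229.] scene [124. 209.] crop s3 [276. 468.]
0.056 -0.011 [252. 279.] scene [117. 209.] crop s3 [212. 475.]
0.056 0.011 [252. 238.] scene [124. 205.] crop s3 [270. 443.]
0.06 -0.011 [252. 283.] scene [116. 208.] crop s3 [210. 466.]
0.06 0.011 [252. 241.] scene [123. 204.] crop s3 [267. 434.]
0.065 -0.011 [252. 289.] scene [116. 207.] crop s3 [207. 454.]
0.065 0.011 [252. 246.] scene [123. 203.] crop s3 [265. 423.]
0.07 -0.011 [252. 295.] scene [115. 205.] crop s3 [204. 443.]
0.07 0.011 [252. 251.] scene [123. 201.] crop s3 [262. 411.]
```

View pics/w3c.png

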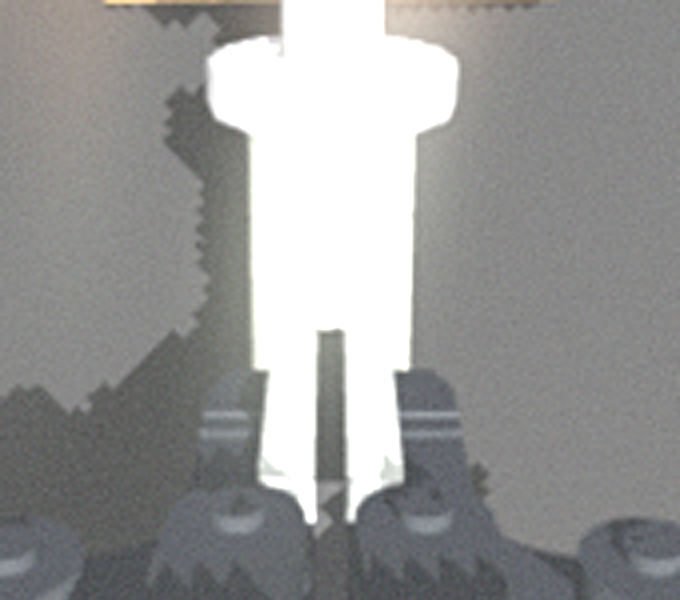

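```bash
python3 - <<'E'
from h import *
from scipy.spatial.transform import Rotation as R
c=bot.camera('wrist'); o=bot.get_obs(); e=o['eef_pos']; M=R.from_quat(o['tool_rot']).as_matrix()
for by in (0,-.013,-.02,-.03,-.04,-.05,-.06):
    print(by,[np.round(proj(c,e+M@np.array([x,by,z]))).tolist() for x in(-.0425,.0425) for z in (-.011,.011)])
w=cv2.imread('pics/w1.png'); cv2.imwrite('pics/w1c.png',cv2.convertScaleAbs(cv2.resize(w[230:384,80:430],None,fx=2.2,fy=2.2),alpha=1.6,beta=30))
E
```

```text
0 [[179.0, 251.0], [177.0, 215.0], [325.0, 251.0], [327.0, 216.0]]
-0.013 [[174.0, 262.0], [171.0, 224.0], [330.0, 262.0], [333.0, 224.0]]
-0.02 [[171.0, 268.0], [168.0, 229.0], [333.0, 268.0], [336.0, 229.0]]
-0.03 [[166.0, 278.0], [163.0, 237.0], [338.0, 278.0], [341.0, 237.0]]
-0.04 [[161.0, 289.0], [157.0, 246.0], [343.0, 289.0], [347.0, 246.0]]
-0.05 [[155.0, 302.0], [150.0, 257.0], [349.0, 302.0], [354.0, 257.0]]
-0.06 [[148.0, 317.0], [143.0, 268.0], [356.0, 317.0], [361.0, 269.0]]
```

View pics/w1c.png

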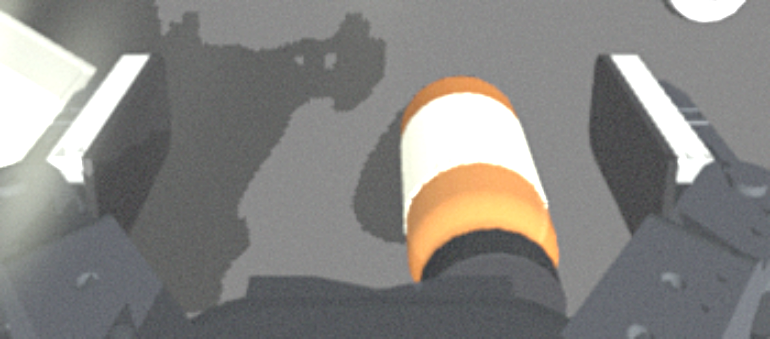

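The fingers shut just above the handle: the opening is 0, there is no force, and in the wrist picture the shut tips sit about 35 mm behind the reported TCP (about 48 mm when open). So the real tips are shorter than stated. I'll open, descend in small steps with force checks, and look.

```bash
python3 -m inch '0 0 0 0 0 0 0;0 0 0 0 0 0 0;0 0 0 0 0 0 0;0 0 0 0 0 0 0;0 0 0 0 0 0 0;0 0 0 0 0 0 0;0 0 0 0 8 0 0;0 0 0 0 0 0 0'; python3 -m inch '0 0 0 0 6 0 0;0 0 0 0 0 0 0'
python3 - <<'E'
from h import *
w=shot('wrist','w4.png'); s=shot('scene')
a=cv2.resize(s['color'][150:230,90:160],None,fx=8,fy=8,interpolation=cv2.INTER_CUBIC)
cv2.imwrite('pics/s4.png',cv2.convertScaleAbs(a,alpha=2,beta=20)[:600])
print(bot.get_obs()['eef_pos'],bot.get_obs()['ft_force'])
E
```

```text
clock: 8.15
eef_pos: [0.5328, -0.3502, 0.0161]
tool_rot: [-0.646, -0.286, 0.287, 0.647]
ft_force: [-0.4, -0.3, -0.4]
grip_width: 0.0853
clock: 8.4
eef_pos: [0.5331, -0.3504, 0.0105]
tool_rot: [-0.646, -0.286, 0.287, 0.647]
ft_force: [-0.5, -0.1, -0.2]
grip_width: 0.0854
[ 0.53353492 -0.35062938  0.01113405] [-0.64026213  0.47773751 -0.30224403]
```

View pics/s4.png

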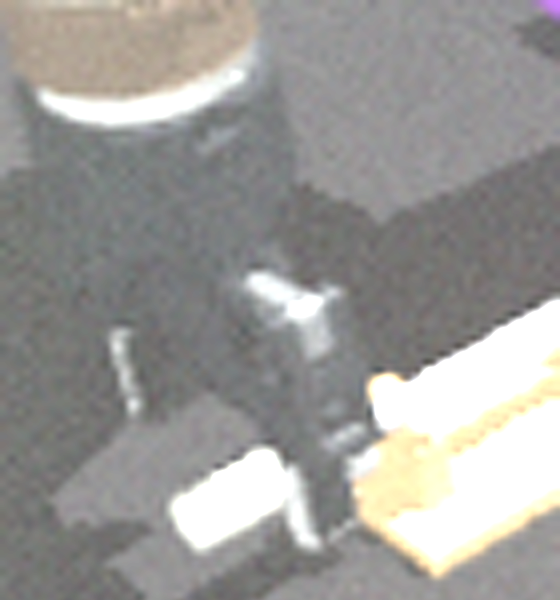

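View pics/w4.png

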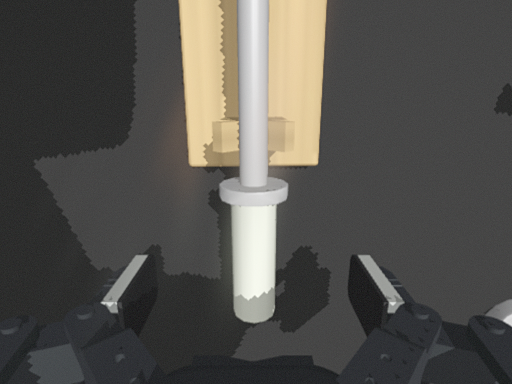

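```bash
python3 - <<'E'
from h import *
s=bot.camera('scene'); e=np.array([.5332,-.3505,0]); x=np.array([.672,.741,0]); a=np.array([-.741,.672,0])
for off in (.0425,.05):
  for z in (.02,.03,.04,.05,.06,.07):
    print(off,z,[np.round((proj(s,e+x*off+a*k+[0,0,z])-[90,150])*8).tolist() for k in (-.011,.011)])
E
```

```text
0.0425 0.02 [[308.0, 614.0], [364.0, 581.0]]
0.0425 0.03 [[303.0, 592.0], [359.0, 559.0]]
0.0425 0.04 [[297.0, 569.0], [354.0, 536.0]]
0.0425 0.05 [[291.0, 547.0], [349.0, 514.0]]
0.0425 0.06 [[286.0, 524.0], [344.0, 491.0]]
0.0425 0.07 [[280.0, 500.0], [338.0, 467.0]]
0.05 0.02 [[321.0, 625.0], [378.0, 591.0]]
0.05 0.03 [[316.0, 603.0], [373.0, 569.0]]
0.05 0.04 [[310.0, 580.0], [368.0, 547.0]]
0.05 0.05 [[305.0, 557.0], [362.0, 524.0]]
0.05 0.06 [[299.0, 534.0], [357.0, 501.0]]
0.05 0.07 [[294.0, 511.0], [352.0, 478.0]]
```

```bash
python3 -m inch '0 0 0 0 8 0 0;0 0 0 0 7 0 0;0 0 0 0 0 0 0;0 0 0 0 0 0 0'; python3 tgt.py .5332 -.3505 -.004 47.8; python3 -m inch '0 0 0 0 0 0 1;0 0 0 0 0 0 1;0 0 0 0 0 0 1;0 0 0 0 0 0 1;0 0 0 0 0 0 1;0 0 0 0 0 0 1'
python3 - <<'E'
from h import *
w=shot('wrist','w5.png'); s=shot('scene')
a=cv2.resize(s['color'][150:230,90:160],None,fx=8,fy=8,interpolation=cv2.INTER_CUBIC)
cv2.imwrite('pics/s5.png',cv2.convertScaleAbs(a,alpha=2,beta=20)[:600])
E
python3 tgt.py .5332 -.3505 -.004 47.8;
```

```text
clock: 9.05
eef_pos: [0.5336, -0.3506, -0.0039]
tool_rot: [-0.646, -0.287, 0.287, 0.647]
ft_force: [0.7, -0.7, 0.3]
grip_width: 0.0855
t 9.05 eef [ 0.5336 -0.3506 -0.0039] head 47.82 tilt [-0.      0.0003] shift mm [-0.1  0.1  0.4] turn ay 0.02 F [ 0.67 -0.68  0.35] w 0.0855 q6 0.15
clock: 9.8
eef_pos: [0.5338, -0.3506, -0.0036]
tool_rot: [0.646, 0.287, -0.286, -0.646]
ft_force: [0.5, 1.0, 0.8]
grip_width: 0.0185
t 9.90 eef [ 0.5338 -0.3506 -0.0036] head 47.83 tilt [ 0.0003 -0.0002] shift mm [-0.4  0.4  0.5] turn ay 0.03 F [0.41 1.59 1.35] w 0.0182 q6 0.15
```

View pics/w5.png

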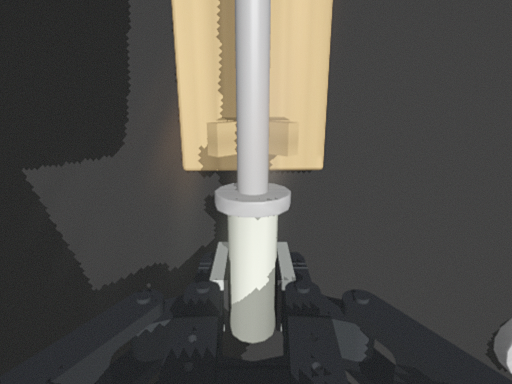

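View pics/s5.png

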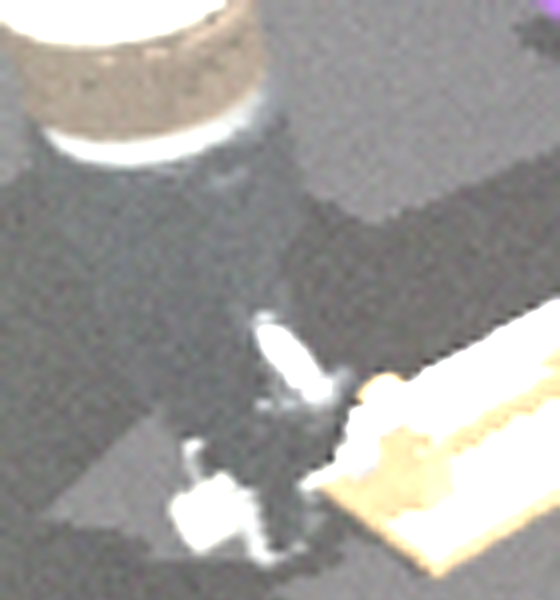

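```bash
python3 -m inch '0 0 0 0 -8 0 1;0 0 0 0 -15 0 1;0 0 0 0 -20 0 1;0 0 0 0 -25 0 1;0 0 0 0 -20 0 1;0 0 0 0 -15 0 1;0 0 0 0 0 0 1;0 0 0 0 0 0 1'; python3 tgt.py .617 -.153 .1 5.8
python3 - <<'E'
from h import *
w=shot('wrist','w6.png')
E
```

```text
clock: 10.9
eef_pos: [0.5331, -0.3504, 0.0986]
tool_rot: [-0.646, -0.286, 0.287, 0.647]
ft_force: [-0.5, 0.1, -2.1]
grip_width: 0.0184
t 10.90 eef [ 0.5331 -0.3504  0.0986] head 47.82 tilt [-0.0002  0.0012] shift mm [202.6  -1.3  70.4] turn ay 42.02 F [-0.5   0.09 -2.1 ] w 0.0184 q6 0.15
```

View pics/w6.png

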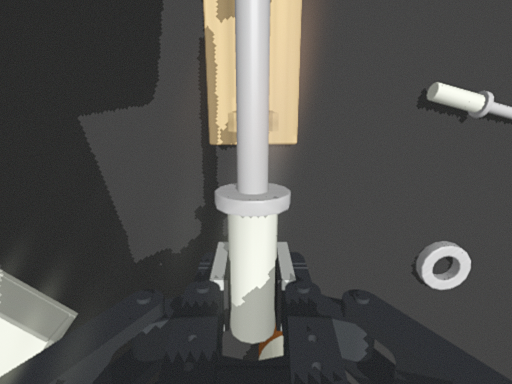

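```bash
python3 -m inch '0 0 0 15 0 5 1;0 0 0 30 0 10 1;0 0 0 40 0 15 1;0 0 0 40 0 15 1;0 0 0 40 0 15 1;0 0 0 25 0 7 1;0 0 0 12 0 3 1;0 0 0 0 0 0 1'; python3 -m inch '0 4 0 0 0 0 1;0 8 0 0 0 0 1;0 9 0 0 0 0 1;0 9 0 0 0 0 1;0 8 0 0 0 0 1;0 4 0 0 0 0 1;0 0 0 0 0 0 1;0 0 0 0 0 0 1';python3 tgt.py .617 -.153 .026 5.8
python3 - <<'E'
from h import *
w=shot('wrist','w7.png')
E
```

```text
clock: 11.95
eef_pos: [0.6174, -0.153, 0.0988]
tool_rot: [-0.646, -0.287, 0.287, 0.646]
ft_force: [-0.4, -0.1, -2.6]
grip_width: 0.0183
clock: 12.95
eef_pos: [0.617, -0.1548, 0.0992]
tool_rot: [0.706, 0.036, -0.036, -0.706]
ft_force: [-0.6, 0.4, -2.0]
grip_width: 0.0183
t 12.95 eef [ 0.617  -0.1548  0.0992] head 5.81 tilt [-0.0004 -0.0001] shift mm [ 0.2 73.2  1.8] turn ay 0.01 F [-0.56  0.42 -2.01] w 0.0183 q6 1.22
```

View pics/w7.png

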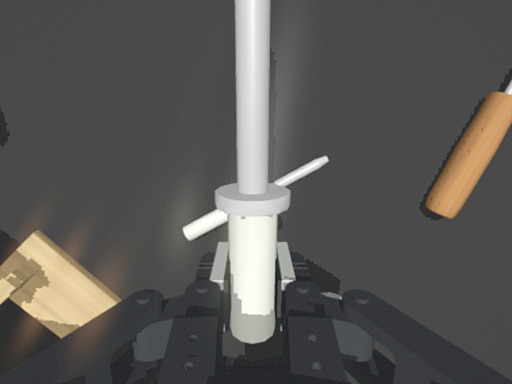

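```bash
python3 -m inch '0 0 0 0 10 0 1;0 0 0 0 20 0 1;0 0 0 0 22 0 1;0 0 0 0 13 0 1;0 0 0 0 6 0 1;0 0 0 0 0 0 1;0 0 0 0 0 0 1';python3 tgt.py .617 -.153 .026 5.8
python3 - <<'E'
from h import *
s=shot('scene'); t=shot('top'); w=shot('wrist','w8.png')
cv2.imwrite('pics/s8.png',cv2.resize(s['color'][190:270,170:310],None,fx=5.5,fy=5.5,interpolation=cv2.INTER_CUBIC))
cv2.imwrite('pics/t8.png',cv2.resize(t['color'][120:220,200:330],None,fx=6,fy=6,interpolation=cv2.INTER_CUBIC))
E
```

```text
clock: 13.88
eef_pos: [0.6182, -0.1542, 0.0292]
tool_rot: [0.706, 0.037, -0.035, -0.706]
ft_force: [-0.2, -0.9, -1.6]
grip_width: 0.0185
t 13.88 eef [ 0.6182 -0.1542  0.0292] head 5.82 tilt [ 0.0017 -0.0006] shift mm [-1.1  3.2  1.3] turn ay 0.02 F [-0.21 -0.87 -1.56] w 0.0185 q6 1.22
```

View pics/s8.png

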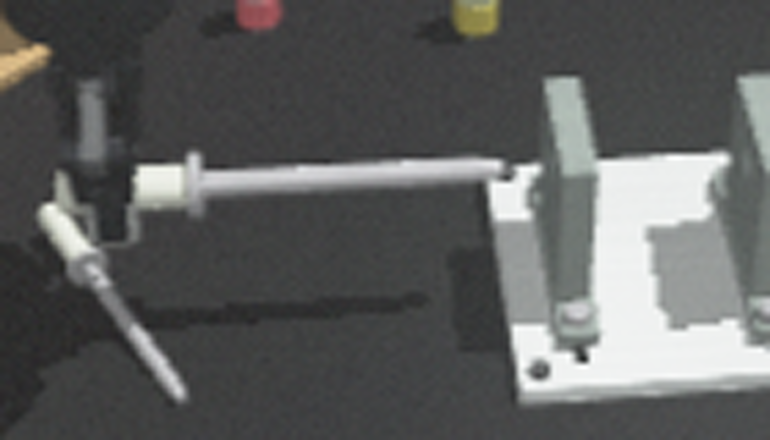

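View pics/t8.png

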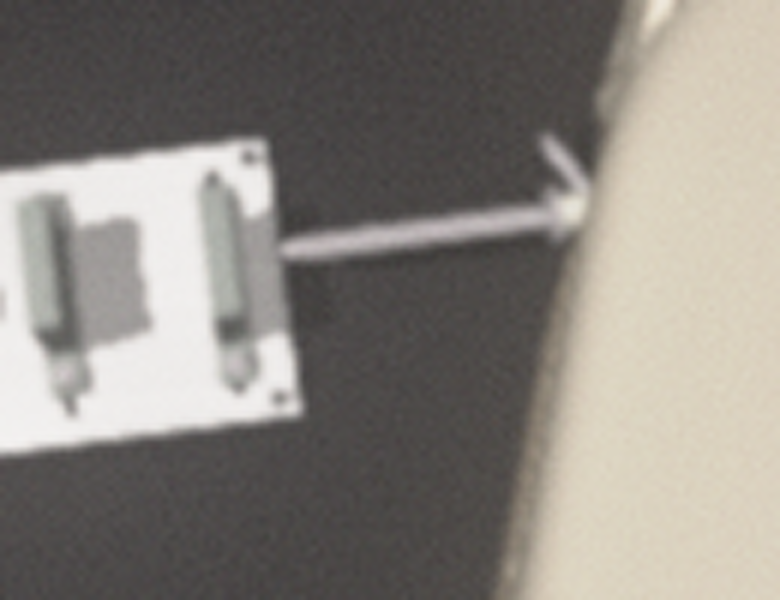

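View pics/w8.png

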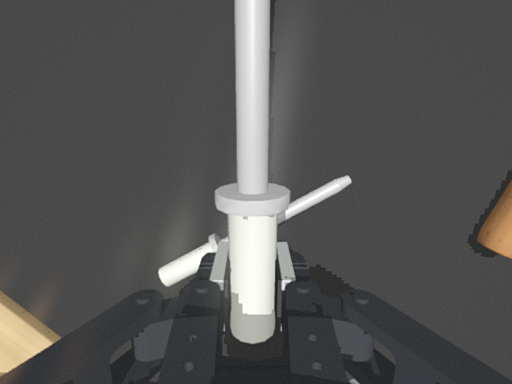

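```bash
cat > tri.py <<'E'
from h import *
from scipy.optimize import least_squares
def tri(c,s,pt,ps):
    r=least_squares(lambda P:np.r_[proj(c,P)-pt,proj(s,P)-ps],[.6,0,.075]); return r.x,np.round(r.fun,1)
def loc(P,p=(.594,.0957,.1012)):
    d=np.array(P[:2])-p[:2];cs,sn=np.cos(p[2]),np.sin(p[2]); return np.round([cs*d[0]+sn*d[1],-sn*d[0]+cs*d[1],P[2]],4)
if __name__=='__main__':
    c=bot.camera('top');s=bot.camera('scene')
    T=lambda x,y:np.array([(x+.5)/6-.5+200,(y+.5)/6-.5+120]); S=lambda x,y:np.array([(x+.5)/5.5-.5+170,(y+.5)/5.5-.5+190])
    for n,a,b in (('tip',(283,250),(502,168)),('flange',(558,213),(195,183)),('mid',(420,232),(348,176))):
        P,e=tri(c,s,T(*a),S(*b)); print(n,np.round(P,4),e,'stand',loc(P))
    # block1 again: top face corners
    for n,a,b in (('f',(200,184),(597,170)),('g',(236,176),(556,173)),('n',(245,320),(545,80)),('m',(215,330),(580,78))):
        P,e=tri(c,s,T(*a),S(*b)) ; print(n,np.round(P,4),e,loc(P))
    e=bot.get_obs()['eef_pos']; print('grip axis by FK', loc(e), e[2]+.0497)
E
python3 tri.py
```

```text
tip [0.6001 0.0206 0.0754] [-0.3  0.  -0.3 -0. ] stand [-0.0015 -0.0753  0.0754]
flange [ 0.6144 -0.1181  0.0778] [-0.5  0.  -0.4 -0. ] stand [-0.0013 -0.2148  0.0778]
mid [ 0.6071 -0.0492  0.0762] [-0.2  0.  -0.2 -0. ] stand [-0.0016 -0.1454  0.0762]
f [0.6291 0.0611 0.1012] [-0.6 -0.  -0.5  0. ] [ 0.0314 -0.038   0.1012]
g [0.6323 0.043  0.1022] [-0.5 -0.  -0.4  0. ] [ 0.0328 -0.0563  0.1022]
n [0.5612 0.0403 0.0953] [-0.5  0.  -0.4  0. ] [-0.0383 -0.0518  0.0953]
m [0.557  0.0562 0.0932] [-0.7 -0.  -0.6  0. ] [-0.0408 -0.0356  0.0932]
grip axis by FK [-0.0016 -0.2509  0.0289] 0.0785967064894523
```

```bash
python3 -m inch '0.8 0 0 0 2.8 0 1;0 0 0 0 0 8 1;0 0 0 0 0 8 1;0 0 0 0 0 2 1;0 0 0 0 0 0 1;0 0 0 0 0 0 1';python3 tgt.py .617 -.153 .026 5.8
python3 - <<'E'
from h import *
s=shot('scene'); t=shot('top')
cv2.imwrite('pics/s9.png',cv2.resize(s['color'][190:250,190:310],None,fx=6.5,fy=6.5,interpolation=cv2.INTER_CUBIC))
cv2.imwrite('pics/t9.png',cv2.resize(t['color'][130:200,200:310],None,fx=7,fy=7,interpolation=cv2.INTER_CUBIC))
E
```

```text
clock: 14.88
eef_pos: [0.6157, -0.1361, 0.0259]
tool_rot: [-0.701, -0.036, 0.036, 0.711]
ft_force: [-0.3, 0.5, -1.6]
grip_width: 0.0183
t 14.88 eef [ 0.6157 -0.1361  0.0259] head 5.82 tilt [0.0003 0.0138] shift mm [ -0.4  -0.3 -16.9] turn ay 0.02 F [-0.26  0.54 -1.6 ] w 0.0183 q6 1.24
```

View pics/s9.png

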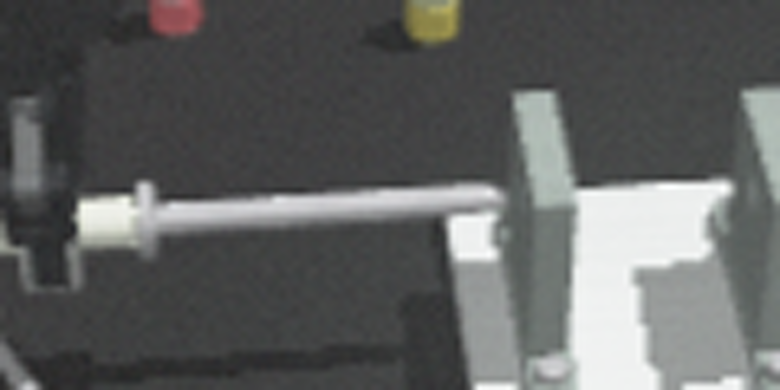

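View pics/t9.png

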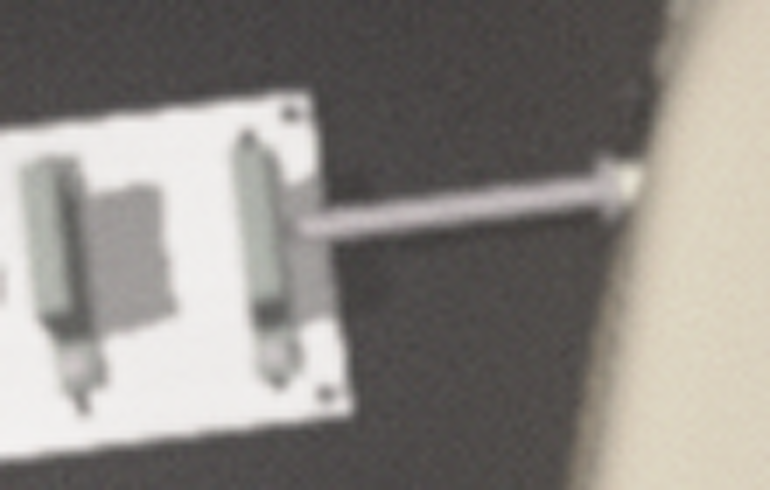

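```bash
python3 - <<'E'
from tri import *
c=bot.camera('top');s=bot.camera('scene')
T=lambda x,y:np.array([(x+.5)/7-.5+200,(y+.5)/7-.5+130]); S=lambda x,y:np.array([(x+.5)/6.5-.5+190,(y+.5)/6.5-.5+190])
for n,a,b in (('tip',(300,226),(499,197)),('flange',(607,187),(148,221))):
    P,e=tri(c,s,T(*a),S(*b)); print(n,np.round(P,4),e,'stand',loc(P))
print(loc(bot.get_obs()['eef_pos']))
E
python3 -m inch '0 0 0 0 0 2 1;0 0 0 0 0 2 1;0 0 0 0 0 0 1';python3 -m inch '0 0 0 0 0 2 1;0 0 0 0 0 0 1'
```

```text
tip [0.5987 0.0341 0.0752] [-0.5  0.  -0.4  0. ] stand [-0.0015 -0.0617  0.0752]
flange [ 0.6123 -0.1     0.0736] [-0.2  0.  -0.2 -0. ] stand [-0.0016 -0.1966  0.0736]
[-0.002  -0.233   0.0258]
clock: 15.45
eef_pos: [0.6151, -0.1318, 0.0258]
tool_rot: [-0.701, -0.036, 0.036, 0.711]
ft_force: [-0.2, -0.6, -2.3]
grip_width: 0.0182
clock: 15.7
eef_pos: [0.615, -0.1299, 0.0259]
tool_rot: [-0.701, -0.036, 0.036, 0.711]
ft_force: [-0.3, -0.9, -1.5]
grip_width: 0.0183
```

```bash
python3 -m inch '0 0 0 0 0 2 1;0 0 0 0 0 0 1';python3 -m inch '0 0 0 0 0 2 1;0 0 0 0 0 0 1';python3 -m inch '0 0 0 0 0 2 1;0 0 0 0 0 0 1'
```

```text
clock: 15.95
eef_pos: [0.6148, -0.1279, 0.0259]
tool_rot: [-0.701, -0.036, 0.036, 0.711]
ft_force: [-1.1, -0.3, -1.2]
grip_width: 0.0183
clock: 16.2
eef_pos: [0.6145, -0.126, 0.0259]
tool_rot: [-0.701, -0.036, 0.036, 0.711]
ft_force: [0.6, -0.1, -1.0]
grip_width: 0.018
clock: 16.45
eef_pos: [0.6144, -0.124, 0.0259]
tool_rot: [-0.701, -0.036, 0.036, 0.711]
ft_force: [-0.9, 0.9, -1.2]
grip_width: 0.0183
```

```bash
python3 -m inch '0 0 0 0 0 2 1;0 0 0 0 0 0 1';python3 -m inch '0 0 0 0 0 2 1;0 0 0 0 0 0 1';python3 -m inch '0 0 0 0 0 2 1;0 0 0 0 0 0 1';python3 -m inch '0 0 0 0 0 2 1;0 0 0 0 0 0 1'
```

```text
clock: 16.7
eef_pos: [0.6141, -0.122, 0.0259]
tool_rot: [-0.701, -0.036, 0.036, 0.711]
ft_force: [0.1, -0.0, -2.7]
grip_width: 0.0182
clock: 16.95
eef_pos: [0.6139, -0.12, 0.026]
tool_rot: [-0.701, -0.036, 0.036, 0.711]
ft_force: [-0.5, 0.2, -1.8]
grip_width: 0.018
clock: 17.2
eef_pos: [0.6137, -0.118, 0.026]
tool_rot: [-0.701, -0.036, 0.036, 0.711]
ft_force: [0.8, -0.4, -0.9]
grip_width: 0.0185
clock: 17.45
eef_pos: [0.6135, -0.116, 0.026]
tool_rot: [-0.701, -0.036, 0.036, 0.711]
ft_force: [0.3, 0.2, -0.8]
grip_width: 0.0184
```

```bash
python3 - <<'E'
from h import *
s=shot('scene'); t=shot('top')
cv2.imwrite('pics/s10.png',cv2.resize(s['color'][190:250,200:320],None,fx=6.5,fy=6.5,interpolation=cv2.INTER_CUBIC))
cv2.imwrite('pics/t10.png',cv2.resize(t['color'][130:200,190:300],None,fx=7,fy=7,interpolation=cv2.INTER_CUBIC))
E
```

```text
(no output)
```

View pics/s10.png

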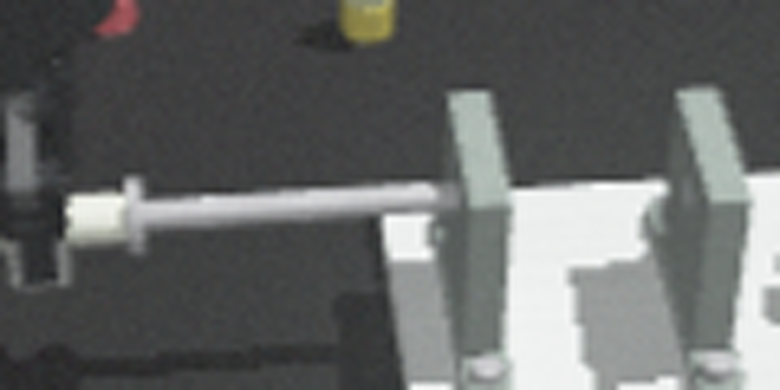

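View pics/t10.png

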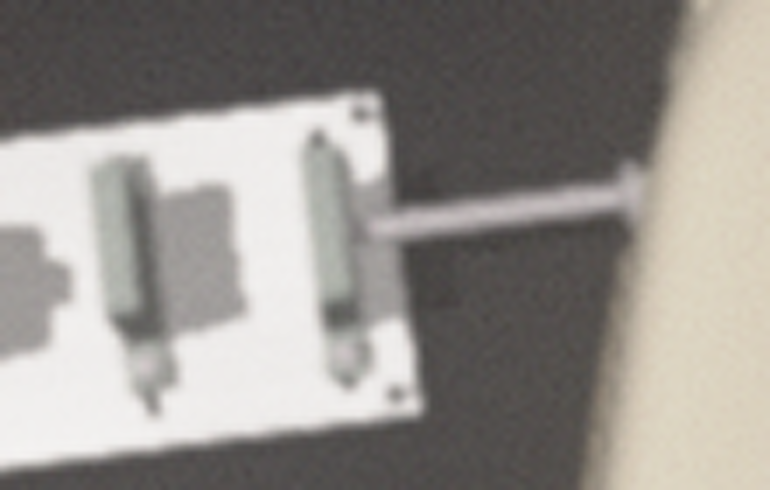

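```bash
python3 - <<'E'
from tri import *
c=bot.camera('top');s=bot.camera('scene')
T=lambda x,y:np.array([(x+.5)/7-.5+190,(y+.5)/7-.5+130]); S=lambda x,y:np.array([(x+.5)/6.5-.5+200,(y+.5)/6.5-.5+190])
P,e=tri(c,s,T(633,190),S(136,214)); print(np.round(P,4),e,'stand',loc(P)); P=loc(P); print('tip y',P[1]+.136)
print(loc(bot.get_obs()['eef_pos'])) 
E
python3 -m inch '0 0 0 0 0 2 1;0 0 0 0 0 2 1;0 0 0 0 0 0 1';python3 -m inch '0 0 0 0 0 2 1;0 0 0 0 0 2 1;0 0 0 0 0 0 1';python3 -m inch '0 0 0 0 0.1 2 1;0 0 0 0 0 2 1;0 0 0 0 0 0 1'
```

```text
[ 0.6109 -0.0802  0.0762] [-0.4  0.  -0.3 -0. ] stand [-0.001  -0.1767  0.0762]
tip y -0.040699999999999986
[-0.002  -0.2128  0.026 ]
clock: 18.02
eef_pos: [0.6131, -0.112, 0.0261]
tool_rot: [-0.701, -0.036, 0.036, 0.711]
ft_force: [0.5, 0.5, -2.2]
grip_width: 0.0184
clock: 18.4
eef_pos: [0.6127, -0.108, 0.0261]
tool_rot: [-0.701, -0.036, 0.036, 0.711]
ft_force: [0.5, -0.7, -2.2]
grip_width: 0.0184
clock: 18.77
eef_pos: [0.6123, -0.104, 0.0261]
tool_rot: [-0.701, -0.036, 0.036, 0.711]
ft_force: [0.1, -0.7, -2.2]
grip_width: 0.0182
```

```bash
python3 -m inch '0 0 0 0 0 3 1;0 0 0 0 0.1 4 1;0 0 0 0 0 4 1;0 0 0 0 0.1 4 1;0 0 0 0 0 4 1;0 0 0 0 0 0 1';python3 -m inch '0 0 0 0 0 4 1;0 0 0 0 0.1 4 1;0 0 0 0 0 4 1;0 0 0 0 0.1 4 1;0 0 0 0 0 4 1;0 0 0 0 0.1 4 1;0 0 0 0 0 4 1;0 0 0 0 0 0 1'; python3 - <<'E'
from h import *
s=shot('scene'); t=shot('top')
cv2.imwrite('pics/s11.png',cv2.resize(s['color'][190:260,220:340],None,fx=6.5,fy=6.5,interpolation=cv2.INTER_CUBIC))
cv2.imwrite('pics/t11.png',cv2.resize(t['color'][130:200,180:290],None,fx=7,fy=7,interpolation=cv2.INTER_CUBIC))
E
```

```text
clock: 19.52
eef_pos: [0.6104, -0.0849, 0.0262]
tool_rot: [-0.701, -0.036, 0.036, 0.711]
ft_force: [0.5, 0.0, -2.0]
grip_width: 0.0181
clock: 20.52
eef_pos: [0.6075, -0.0571, 0.0263]
tool_rot: [-0.701, -0.036, 0.036, 0.711]
ft_force: [-0.3, -0.1, -1.1]
grip_width: 0.0187
```

View pics/s11.png

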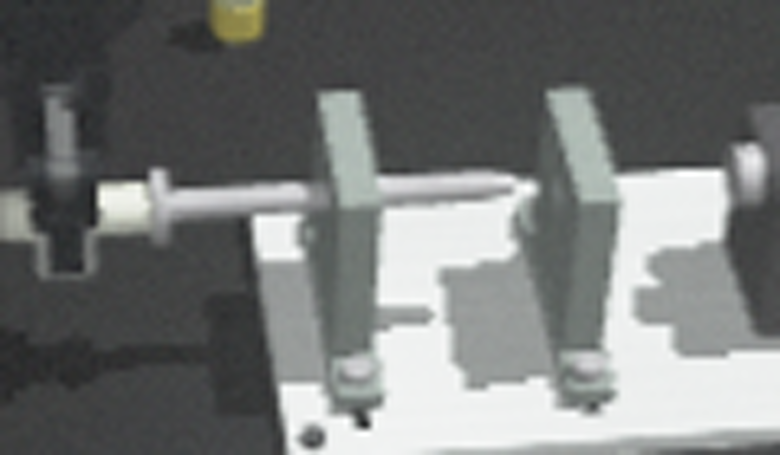

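View pics/t11.png

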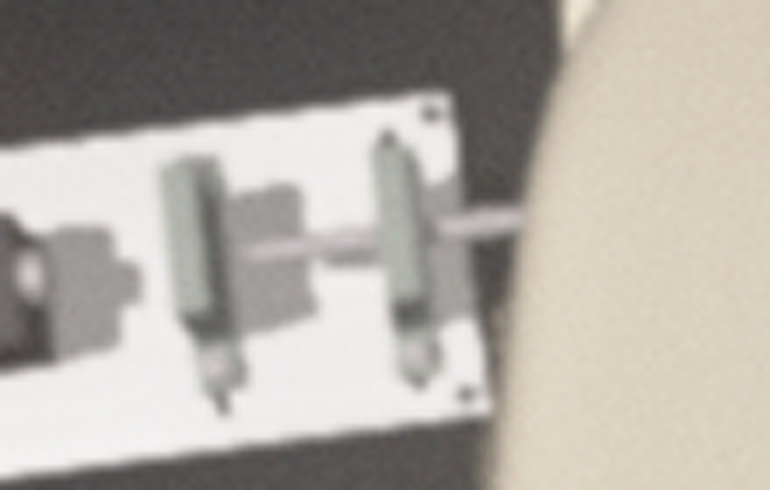

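```bash
cat > fit2.py <<'E'
from tri import *
c=bot.camera('top');s=bot.camera('scene')
T=lambda x,y:np.array([(x+.5)/7-.5+180,(y+.5)/7-.5+130]); S=lambda x,y:np.array([(x+.5)/6.5-.5+220,(y+.5)/6.5-.5+190])
P,e=tri(c,s,T(246,250),S(518,184)); print('tip',e,loc(P))
# x of points with known z, known-ish: intersect z=.1
print('block1 +x edge top', [loc(atz(c,T(*q),.1)) for q in ((376,145),(412,141))],' -x',[loc(atz(c,T(*q),.1)) for q in ((395,302),(427,297))])
print('block2 +x edge top', [loc(atz(c,T(*q),.1)) for q in ((163,166),(216,158))],' -x',[loc(atz(c,T(*q),.1)) for q in ((183,320),(222,316))])
print('block1 +x edge sc', [loc(atz(s,S(*q),.1)) for q in ((345,207),(380,205))],' -x',[loc(atz(s,S(*q),.1)) for q in ((317,92),(360,91))])
print('block2 +x edge sc', [loc(atz(s,S(*q),.1)) for q in ((582,202),(620,199))],' -x',[loc(atz(s,S(*q),.1)) for q in ((546,90),(588,88))])
E
python3 fit2.py
python3 - <<'E'
from h import *
t=bot.camera('top')['color'];s=bot.camera('scene')['color']
cv2.imwrite('pics/s12.png',cv2.resize(s[198:225,262:318],None,fx=14,fy=14,interpolation=cv2.INTER_CUBIC))
cv2.imwrite('pics/t12.png',cv2.resize(t[145:185,200:245],None,fx=14,fy=14,interpolation=cv2.INTER_CUBIC))
E
```

```text
tip [-0.4 -0.  -0.3  0. ] [-0.0011  0.0225  0.0755]
block1 +x edge top [array([ 0.0313, -0.0407,  0.1   ]), array([ 0.031 , -0.0561,  0.1   ])]  -x [array([-0.037 , -0.0403,  0.1   ]), array([-0.0367, -0.054 ,  0.1   ])]
block2 +x edge top [array([0.0341, 0.0501, 0.1   ]), array([0.0346, 0.0274, 0.1   ])]  -x [array([-0.033 ,  0.0491,  0.1   ]), array([-0.0335,  0.0326,  0.1   ])]
block1 +x edge sc [array([ 0.0323, -0.0504,  0.1   ]), array([ 0.0323, -0.0372,  0.1   ])]  -x [array([-0.0344, -0.0523,  0.1   ]), array([-0.0336, -0.0354,  0.1   ])]
block2 +x edge sc [array([0.0374, 0.0384, 0.1   ]), array([0.037, 0.053, 0.1  ])]  -x [array([-0.0278,  0.0376,  0.1   ]), array([-0.0276,  0.0544,  0.1   ])]
```

View pics/s12.png

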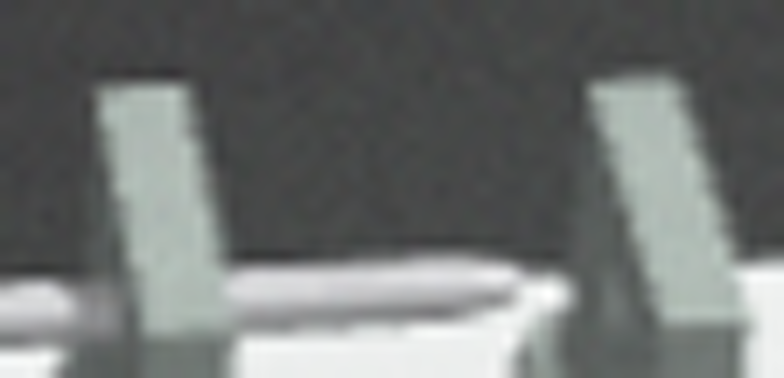

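View pics/t12.png

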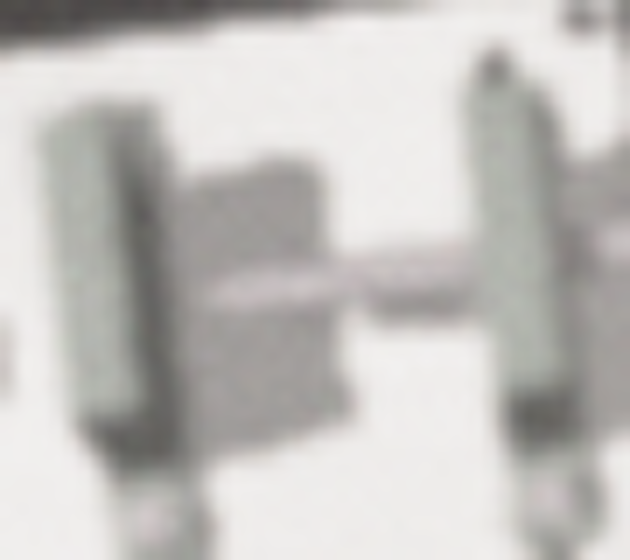

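```bash
python3 -m inch '0 0 0 1.5 0 0 1;0 0 0 2 0 0 1;0 0 0 1.5 0 0 1;0 0 0 0 0 0 1;0 0 0 0 0 0 1'; python3 - <<'E'
from h import *
t=shot('top')['color'];s=shot('scene')['color']
cv2.imwrite('pics/s13.png',cv2.resize(s[198:225,262:318],None,fx=14,fy=14,interpolation=cv2.INTER_CUBIC))
cv2.imwrite('pics/t13.png',cv2.resize(t[145:185,200:245],None,fx=14,fy=14,interpolation=cv2.INTER_CUBIC))
E
```

```text
clock: 21.45
eef_pos: [0.6127, -0.0569, 0.0263]
tool_rot: [-0.701, -0.036, 0.036, 0.711]
ft_force: [-0.5, -0.9, -2.1]
grip_width: 0.0181
```

View pics/s13.png

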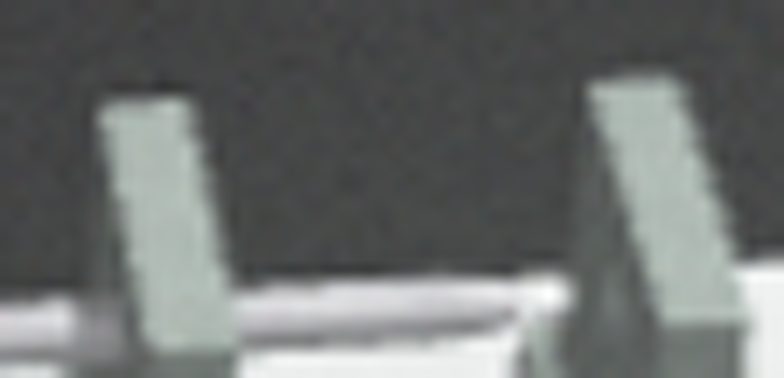

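View pics/t13.png

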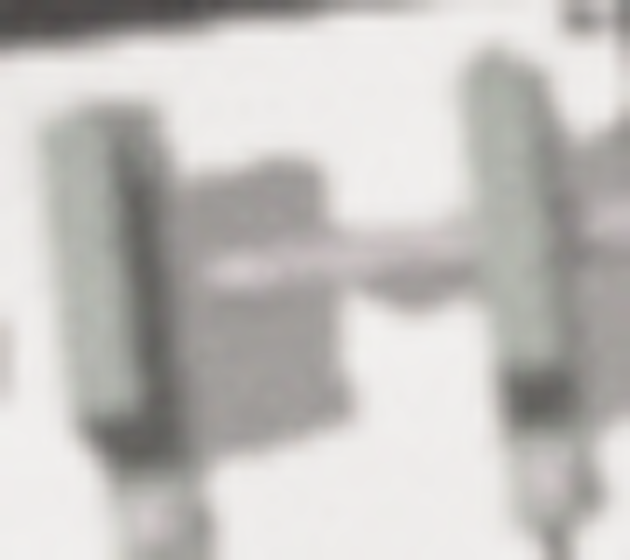

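```bash
python3 - <<'E'
from tri import *
s=bot.camera('scene');c=bot.camera('top')
S=lambda x,y:np.array([(x+.5)/14-.5+262,(y+.5)/14-.5+198]);T=lambda x,y:np.array([(x+.5)/14-.5+200,(y+.5)/14-.5+145])
for n,qs in (('b1 -x',((98,104),(190,100))),('b1 +x',((145,352),(235,350))),('b2 -x',((588,82),(678,77))),('b2 +x',((655,323),(743,321)))):
    print(n,[loc(atz(s,S(*q),.1))[:2] for q in qs])
print('tip sc z.075',loc(atz(s,S(520,300),.075)),loc(atz(s,S(520,300),.0757)))
P,e=tri(c,s,T(205,272),S(522,302));print(loc(P),e)
print('top shaft',[loc(atz(c,T(*q),.075)) for q in ((210,272),(340,254),(460,238))])
E
```

```text
b1 -x [array([-0.0296, -0.0524]), array([-0.0292, -0.0357])]
b1 +x [array([ 0.0365, -0.0528]), array([ 0.0374, -0.0373])]
b2 -x [array([-0.028 ,  0.0375]), array([-0.0279,  0.0542])]
b2 +x [array([0.0371, 0.0365]), array([0.0379, 0.0519])]
tip sc z.075 [0.0022 0.0213 0.075 ] [0.003  0.0211 0.0757]
[0.003  0.0219 0.0752] [ 0.2  0.   0.2 -0. ]
top shaft [array([0.003 , 0.0215, 0.075 ]), array([ 0.0032, -0.0069,  0.075 ]), array([ 0.0033, -0.0331,  0.075 ])]
```

```bash
python3 -m inch '0 0 0 1 0 0 1;0 0 0 0 0 4 1;0 0 0 0 0.1 4 1;0 0 0 0 0 4 1;0 0 0 0 0 0 1;0 0 0 0 0 0 1'; python3 -m inch '0 0 0 0 0 2 1;0 0 0 0 0 0 1';python3 -m inch '0 0 0 0 0 2 1;0 0 0 0 0 0 1';python3 -m inch '0 0 0 0 0 2 1;0 0 0 0 0 0 1'
```

```text
clock: 22.4
eef_pos: [0.6122, -0.0447, 0.0263]
tool_rot: [-0.701, -0.036, 0.036, 0.711]
ft_force: [-0.4, -0.0, -2.4]
grip_width: 0.0179
clock: 22.65
eef_pos: [0.612, -0.043, 0.0263]
tool_rot: [-0.701, -0.036, 0.036, 0.711]
ft_force: [-0.5, 0.2, -2.4]
grip_width: 0.0183
clock: 22.9
eef_pos: [0.6119, -0.0408, 0.0264]
tool_rot: [-0.701, -0.036, 0.036, 0.711]
ft_force: [-1.1, 0.3, -2.3]
grip_width: 0.0181
clock: 23.15
eef_pos: [0.6117, -0.0387, 0.0264]
tool_rot: [-0.701, -0.036, 0.036, 0.711]
ft_force: [-0.3, -0.5, -2.2]
grip_width: 0.0186
```

Tip now near y = 0.040, with no contact force so far.

```bash
python3 -m inch '0 0 0 0 0 2 1;0 0 0 0 0 0 1';python3 -m inch '0 0 0 0 0 2 1;0 0 0 0 0 0 1';python3 -m inch '0 0 0 0 0 2 1;0 0 0 0 0 0 1';python3 -m inch '0 0 0 0 0.1 2 1;0 0 0 0 0 0 1';python3 -m inch '0 0 0 0 0 2 1;0 0 0 0 0 0 1'; python3 -m inch '0 0 0 0 0 2 1;0 0 0 0 0 0 1'; python3 - <<'E'
from h import *
t=shot('top')['color'];s=shot('scene')['color']
cv2.imwrite('pics/s14.png',cv2.resize(s[190:260,230:350],None,fx=6.5,fy=6.5,interpolation=cv2.INTER_CUBIC))
E
```

```text
clock: 23.4
eef_pos: [0.6115, -0.0367, 0.0265]
tool_rot: [-0.701, -0.036, 0.036, 0.711]
ft_force: [-0.6, -0.1, -2.5]
grip_width: 0.0184
clock: 23.65
eef_pos: [0.6113, -0.0347, 0.0264]
tool_rot: [-0.701, -0.036, 0.036, 0.711]
ft_force: [-0.4, -0.5, -2.3]
grip_width: 0.0181
clock: 23.9
eef_pos: [0.6111, -0.0328, 0.0265]
tool_rot: [-0.701, -0.036, 0.036, 0.711]
ft_force: [-1.0, 0.1, -2.6]
grip_width: 0.0182
clock: 24.15
eef_pos: [0.6109, -0.0307, 0.0264]
tool_rot: [-0.701, -0.036, 0.036, 0.711]
ft_force: [-0.8, -0.4, -1.9]
grip_width: 0.0182
clock: 24.4
eef_pos: [0.6107, -0.0288, 0.0264]
tool_rot: [-0.701, -0.036, 0.036, 0.711]
ft_force: [-1.3, -0.6, -3.0]
grip_width: 0.018
clock: 24.65
eef_pos: [0.6105, -0.0268, 0.0265]
tool_rot: [-0.701, -0.036, 0.036, 0.711]
ft_force: [-0.2, 0.5, -2.0]
grip_width: 0.0185
```

View pics/s14.png

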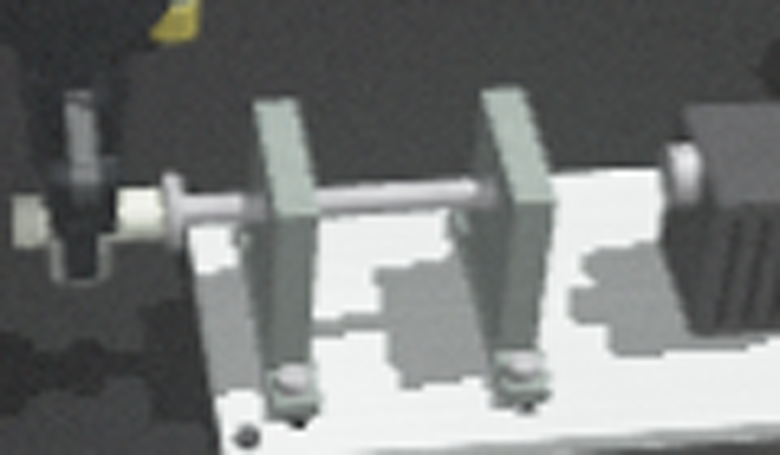

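```bash
python3 -m inch '0 0 0 0 0 2 1;0 0 0 0 0 2 1;0 0 0 0 0.1 2 1;0 0 0 0 0 2 1;0 0 0 0 0 0 1';python3 -m inch '0 0 0 0 0 2 1;0 0 0 0 0 2 1;0 0 0 0 0.1 2 1;0 0 0 0 0 2 1;0 0 0 0 0 0 1';python3 -m inch '0 0 0 0 0 2 1;0 0 0 0 0 2 1;0 0 0 0 0.1 2 1;0 0 0 0 0 0 1';python3 -m inch '0 0 0 0 0 2 1;0 0 0 0 0 2 1;0 0 0 0 0 0 1'; python3 - <<'E'
from h import *
w=shot('wrist','w15.png');t=shot('top')['color'];s=shot('scene')['color']
cv2.imwrite('pics/s15.png',cv2.resize(s[190:260,230:350],None,fx=6.5,fy=6.5,interpolation=cv2.INTER_CUBIC))
E
```

```text
clock: 25.38
eef_pos: [0.6096, -0.0187, 0.0265]
tool_rot: [-0.701, -0.036, 0.036, 0.711]
ft_force: [-0.5, 0.5, -1.8]
grip_width: 0.0182
clock: 26.0
eef_pos: [0.6088, -0.0107, 0.0265]
tool_rot: [-0.701, -0.036, 0.036, 0.711]
ft_force: [-1.2, 0.3, -3.1]
grip_width: 0.0182
clock: 26.5
eef_pos: [0.6082, -0.0048, 0.0265]
tool_rot: [-0.701, -0.036, 0.036, 0.711]
ft_force: [-0.3, -0.1, -1.3]
grip_width: 0.0181
clock: 26.88
eef_pos: [0.6078, -0.0009, 0.0266]
tool_rot: [-0.701, -0.036, 0.036, 0.711]
ft_force: [-0.8, -0.1, -2.5]
grip_width: 0.0178
```

View pics/s15.png

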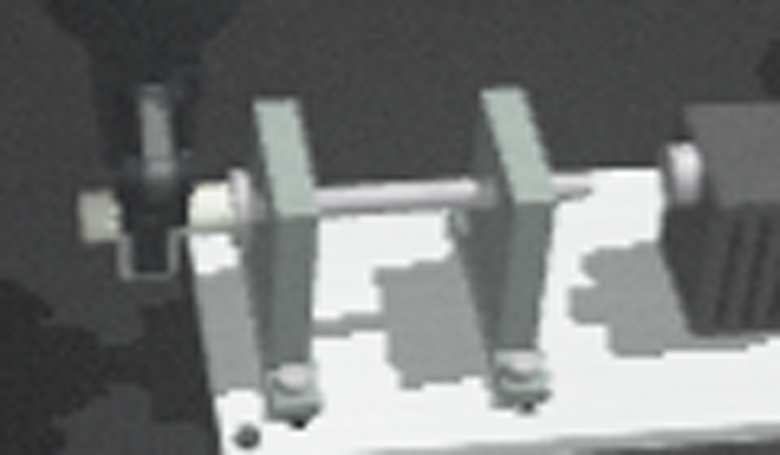

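View pics/w15.png

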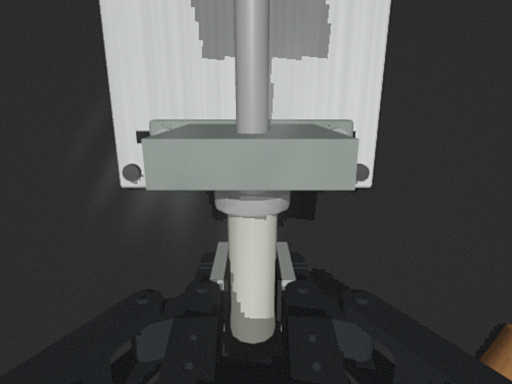

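Through both blocks, with about 4–5 mm left. I'll finish in 1 mm steps and watch for the flange contact.

```bash
for i in 1; do :; done; python3 -m inch '0 0 0 0 0 1 1;0 0 0 0 0 1 1;0 0 0 0 0 0 1';python3 -m inch '0 0 0 0 0 1 1;0 0 0 0 0 0 1';python3 -m inch '0 0 0 0 0 1 1;0 0 0 0 0 0 1'
```

```text
clock: 27.4
eef_pos: [0.6077, 0.0008, 0.0266]
tool_rot: [-0.701, -0.036, 0.036, 0.711]
ft_force: [-0.1, -1.4, -2.4]
grip_width: 0.0183
clock: 27.65
eef_pos: [0.6076, 0.0019, 0.0266]
tool_rot: [-0.701, -0.036, 0.036, 0.711]
ft_force: [0.0, -1.0, -2.9]
grip_width: 0.0182
clock: 27.9
eef_pos: [0.6075, 0.0029, 0.0266]
tool_rot: [-0.701, -0.036, 0.036, 0.711]
ft_force: [-0.1, 0.4, -3.1]
grip_width: 0.0183
```

```bash
python3 -m inch '0 0 0 0 0 1 1;0 0 0 0 0 0 1';python3 -m inch '0 0 0 0 0 1 1;0 0 0 0 0 0 1'; python3 - <<'E'
from h import *
s=shot('scene')['color']; w=shot('wrist','w16.png')
cv2.imwrite('pics/s16.png',cv2.resize(s[190:260,230:350],None,fx=6.5,fy=6.5,interpolation=cv2.INTER_CUBIC))
E
```

```text
clock: 28.15
eef_pos: [0.6073, 0.0039, 0.0266]
tool_rot: [-0.701, -0.036, 0.036, 0.711]
ft_force: [-1.1, -1.5, -3.1]
grip_width: 0.018
clock: 28.4
eef_pos: [0.6072, 0.0049, 0.0266]
tool_rot: [-0.701, -0.036, 0.036, 0.711]
ft_force: [-0.4, 0.2, -2.9]
grip_width: 0.0182
```

View pics/w16.png

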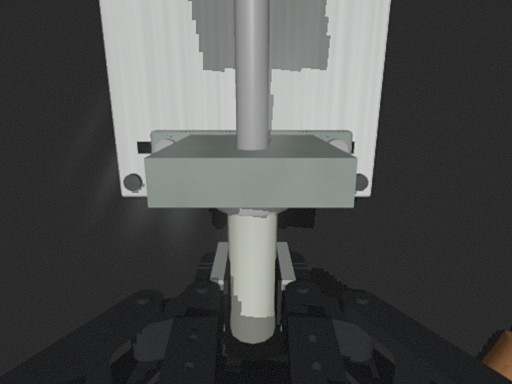

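View pics/s16.png

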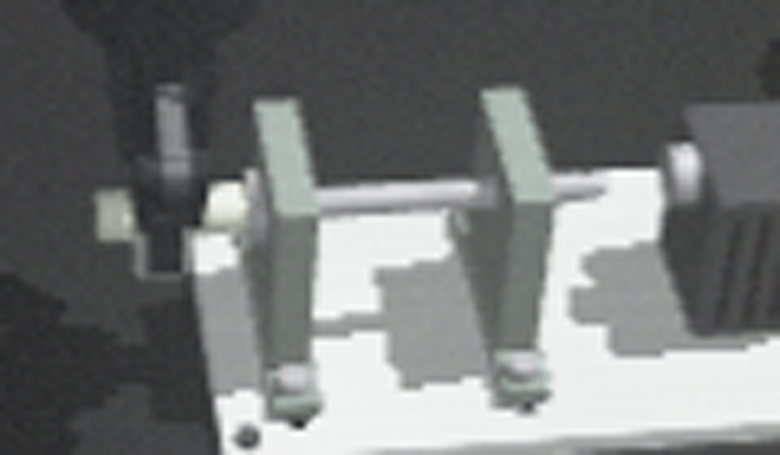

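```bash
python3 -m inch '0 0 0 0 0 1 1;0 0 0 0 0 0 1';python3 -m inch '0 0 0 0 0 1 1;0 0 0 0 0 0 1';python3 -m inch '0 0 0 0 0 0.7 1;0 0 0 0 0 0 1'
```

```text
clock: 28.75
eef_pos: [0.6072, 0.0055, 0.0266]
tool_rot: [-0.701, -0.036, 0.036, 0.711]
ft_force: [-1.1, -1.6, -3.2]
grip_width: 0.0181
clock: 29.0
eef_pos: [0.6072, 0.0055, 0.0267]
tool_rot: [-0.702, -0.035, 0.036, 0.71]
ft_force: [0.0, -4.4, -3.0]
grip_width: 0.0185
clock: 29.25
eef_pos: [0.6072, 0.0055, 0.0267]
tool_rot: [-0.703, -0.035, 0.036, 0.71]
ft_force: [0.5, -6.8, -2.8]
grip_width: 0.0181
```

The flange is seated: reaction −6.8 N and the hand no longer advances. I'll relax the push, open, and retreat straight up.

```bash
python3 -m inch '0 0 0 0 0 -1.2 1;0 0 0 0 0 0 1'; python3 -m inch '0 0 0 0 0 0 0.8;0 0 0 0 0 0 0.5;0 0 0 0 0 0 0;0 0 0 0 0 0 0;0 0 0 0 0 0 0;0 0 0 0 0 0 0;0 0 0 0 0 0 0'; python3 - <<'E'
from h import *
w=shot('wrist','w17.png')
E
```

```text
clock: 29.5
eef_pos: [0.6073, 0.0055, 0.0267]
tool_rot: [-0.702, -0.035, 0.036, 0.711]
ft_force: [-0.8, -4.8, -2.9]
grip_width: 0.0184
clock: 30.38
eef_pos: [0.6071, 0.0064, 0.0267]
tool_rot: [-0.701, -0.036, 0.036, 0.711]
ft_force: [-0.3, -0.7, -0.6]
grip_width: 0.085
```

View pics/w17.png

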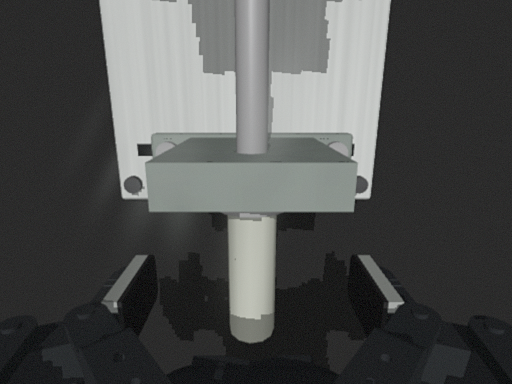

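```bash
python3 -m inch '0 0 0 0 -10 0 0;0 0 0 0 -20 0 0;0 0 0 0 -40 0 0;0 0 0 0 -40 0 0;0 0 0 0 -20 0 0;0 0 0 0 0 -40 0;0 0 0 0 0 -40 0;0 0 0 0 0 -30 0;0 0 0 0 0 0 0;0 0 0 0 0 0 0'; python3 - <<'E'
from tri import *
s=shot('scene');w=shot('wrist','w18.png');t=shot('top')
cv2.imwrite('pics/s18.png',cv2.resize(s['color'][190:260,230:350],None,fx=6.5,fy=6.5,interpolation=cv2.INTER_CUBIC))
cv2.imwrite('pics/s18f.png',s['color'])
for nm,P in (('flange',(-.0,)),):
    pass
E
```

```text
clock: 31.68
eef_pos: [0.6184, -0.1046, 0.1555]
tool_rot: [-0.701, -0.036, 0.036, 0.711]
ft_force: [-1.0, 0.2, -0.6]
grip_width: 0.0857
```

View pics/s18.png

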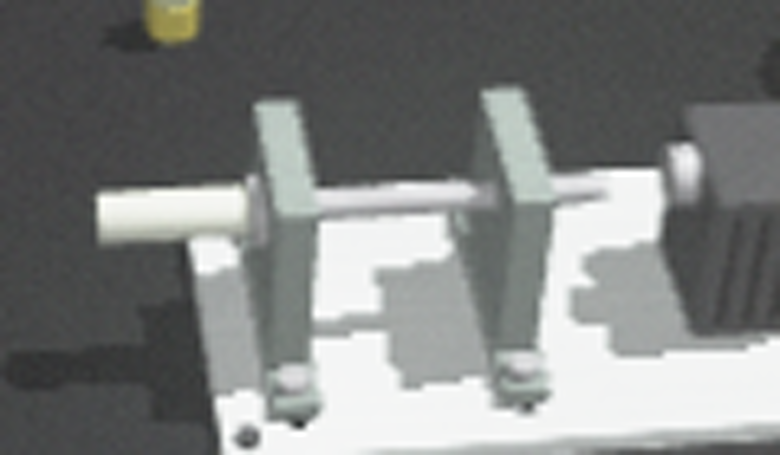

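View pics/w18.png

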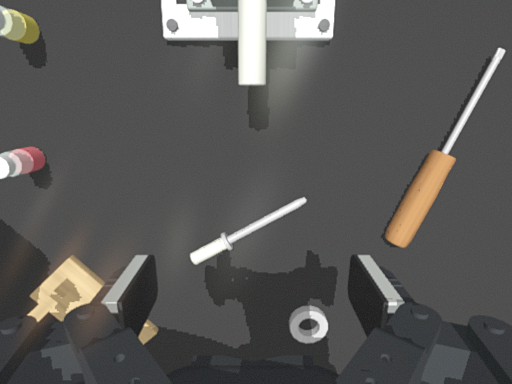

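View pics/s18f.png

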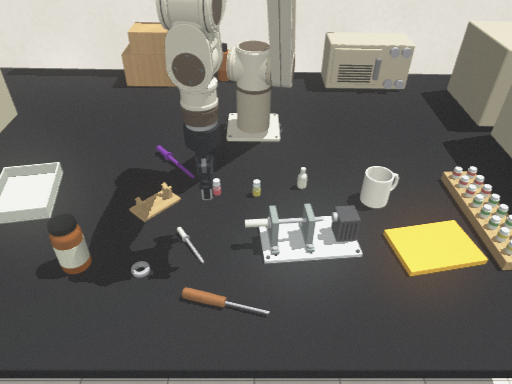

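```bash
python3 - <<'E'
from tri import *
s=bot.camera('scene')
S=lambda x,y:np.array([(x+.5)/6.5-.5+230,(y+.5)/6.5-.5+190])
print('handle end (want y -.117)',loc(atz(s,S(97,217),.075)),'tip (want .083)',loc(atz(s,S(608,190),.075)))
print(bot.get_obs()['joint_vel'].round(3))
E
```

```text
handle end (want y -.117) [ 0.0048 -0.1164  0.075 ] tip (want .083) [0.0071 0.0834 0.075 ]
[-0.     0.003  0.001 -0.002 -0.001 -0.001]
```

Both ends measure home, within about 1 mm. Handing in.

```bash
python3 -c "
from workcell import bot
print(bot.job_done(), bot.get_obs()['clock'])"
```

```text
the job is handed in; nothing more can be done
the job is handed in; nothing more can be done
```

The axle is through both bearing blocks with its flange against the first one, and the gripper has let go and backed clear. I handed the job in at about 32 s; no verdict was reported.

- **Threading:** I used the axle from the rest, not the purple one or the smaller loose one. It went into the first hole without measurable force. I then shifted it about 6 mm sideways, dragging the first block along, to line up with the second hole.
- **Seating:** I pushed in 1 mm steps until the hand stopped advancing, at about 7 N, the highest reading on the way in and well under 40 N.
- **Last checks:** In the scene picture the handle end is at y = -0.116 m (expected -0.117) and the tip at +0.083 m (expected +0.083). Both are 5–7 mm off the midline, inside the 18 mm limit. Nothing else on the bench looked moved.

**What disagreed:**
- **First grasp:** It closed on air. The fingertips sat about 30 mm behind the stated tool point, so I went deeper and gripped on the second try.
- **Second block:** The top and scene cameras differed by about 2 mm on its offset. I went with the scene camera, and the hole caught the tip.
- **Final height:** I did not measure the axle's height separately at the end; the check above assumes the bore height of 75 mm.

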